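Lock the polishing spindle with its drop pin

TASK

Lock the spindle of the polishing head so that its felt can be changed: take the lock pin (the short one with the fat round knob) from the wooden block, stand it in the bush on top of the headstock and let go, then turn the felt wheel round with light fingertips until the hidden hole in the spindle comes to the top and the pin drops fully home by itself. Do not press hard on the felt or force the wheel against the pin, leave the other things on the bench where they are, and finish with your hand off everything.

Things in the scene. Friction and masses are not known exactly. Their poses are not given: they have to be found in the camera images.
- pin_knob (a point): Lock pin, steel, upright in one of the block's three holes (which one varies; the other two tools are taller, thinner). Knob 26 mm in diameter, 32 mm tall, on a shank 12 mm in diameter, 48 mm long with a 4 mm tapered nose; about 170 g. This point: knob centre, 16 mm above the knob's flat underside, 64 mm above the tip; z up the pin. In the block the knob sits on its top, 60 mm above the bench.
- bush_mouth (a point): Centre of the top of the 40 x 40 mm steel bush, 181 mm above the bench: vertical hole 13.5 mm wide, 3 mm chamfer, 30 mm long. A pin put in stops on the spindle's lock ring, knob 14 mm clear of the bush (knob centre 30 mm above here), until a hole of the ring is at the top; then it falls till the knob sits on the bush (16 mm above here). y along the spindle to the felt, z up.
- wheel_crown (a point): Top of the felt wheel, mid-tread, 195 mm above the bench. The wheel is 160 mm across (axis 80 mm straight below this point), its tread 40 mm wide, 105 mm from the bush along the spindle. The felt gives about 1 mm for 6 N. y along the spindle away from the headstock, x across it along the tread. A curved sheet guard stands behind the wheel, up to 50 mm above the axis and 100 mm from it.
- wheel: Cream felt wheel, spindle, pulley and, hidden in the headstock, the lock ring, whose 14.4 mm cross-drilled hole has two mouths half a turn apart, at an unknown, unmarked angle. Origin at the felt's centre, y along the spindle. Turns endlessly about y with 0.02 N m of drag, stops when let go. Above about 2 rad/s the pin may skip a hole; if it hangs half-way, rocking the wheel frees it. No belt.
- polisher: Polishing head, grey, fixed to the bench: headstock 112 x 114 mm at the foot, 165 mm tall without the bush, felt wheel at the left end, pulley at the right end, motor behind (up to 160 mm tall). Origin on the bench straight under the bush; x away from the robot.
- pin_block: Wooden block 170 x 50 x 60 mm, fixed, long side along its x; origin under its centre; three holes 13.5 mm wide and 54 mm deep along its x axis, at -55, 0 and +55 mm.
- tommy_bar: Plain steel rod 12 mm thick and 118 mm long, standing in another hole of the block; leave it. Origin at its foot.
- punch: Punch with a dark octagonal 19 mm body, 112 mm long, standing in the third hole; leave it. Origin at its foot.
- spare_felt: Spare felt wheel, 150 mm across and 35 mm thick with a centre hole, lying flat on the bench; bystander. Origin under its centre.
- spray: White spray bottle 68 mm thick and 190 mm tall; bystander. Origin under its centre.
- rubbing_block: Rubbing block with a rubber sole, 100 x 55 x 38 mm; bystander. Origin under its centre.
- spanner: Steel spanner lying on the bench; bystander.
There are look-alikes about, which are no part of the job. What is shaped like the part that bears pin_knob but orange or turquoise is not meant.

How it is judged:
By the outcome, as a careful person would: the job done as asked, in the order asked, and still so for the second after the job is handed in, with the robot touching nothing.
It also fails if it takes over 72 s, if anything falls off the work surface, if the arm or the gripper's body presses on something with over 40 N, if the wrist force passes 120 N, or if a joint passes its speed limit or range.

ROBOT

A 7-joint arm with a two-finger parallel gripper is mounted at the origin on the work surface. World frame = base frame: x ahead of the robot, y to its left, z up, the work surface at z = 0. Lengths are in m, angles in rad, forces in N, time in s.
With the tool pointing down it reaches from about 0.4 to 0.85 m from the base axis. Payload 10.4 kg.
Tool frame: the origin (TCP) lies at the very end of the fingers, on their centre line; the grasp point (between the pads) lies 19 mm behind it; x points along the fingers, z is the direction in which the jaws open and shut, and the axes are right-handed (so a half turn about x gives the same grasp; the last joint's range is limited). The gripper opens to 85 mm and grips with 20 to 120 N. Pads are 22 mm wide; open, the fingers measure 114 mm over their backs; the gripper's body (76 mm by 85 mm) begins 54 mm behind the grasp point. The pads swing forward as they close: fully open they stand 13 mm farther back than shut.
Start: joints at [-1.156, 0.332, -0.065, 1.46, 0.022, 1.35, -0.088], TCP at [0.265, 0.566, 0.192] pointing down, gripper open.
Joint ranges: [-2.6, 2.6], [-0.5, 2.12], [-1.47, 1.34], [0.16, 2.42], [-1.27, 4.41], [0.06, 2.06], [-2.6, 2.6]. Speed limits (rad/s): [2.22, 2.22, 2.79, 2.79, 3.14, 3.14, 3.14].

INTERFACE

Orientations are given as a unit quaternion [x, y, z, w].
In Python, from workcell import readout, camera, manip gives the robot as it stands.
- The arm moves only by the shell command python3 -m inch 'ROWS' [FORCE]. ROWS is JSON, a list of rows, each a list of 3 entries, a list of its own where there are three numbers: the turn, a rotation vector about the tool's x, y, z in degrees, then the shift along the tool's x, y, z in mm, then the closure, from 0 (fully open) to 1 (shut). In form: [[[wx, wy, wz], [dx, dy, dz], hand], ...]. A call has 1 to 10 rows; each row is the pose to reach, as a shift and turn from the pose measured when the call began, along the tool's axes at that moment; what a row does not reach only later rows make up. A row lasts 1/8 s, in which the tool goes at most 62.5 mm and 10.7 degrees, less where a joint would pass 70% of its speed; a pose out of reach is approached as far as the arm can. A call with a gripper value outside its range is refused whole. The fingers move at their own pace and stop on an object; FORCE is the grip in N (left out, the last holds). Time passes only in rows, so rows that repeat a pose let the fingers close. It gives the time, the measured TCP pose, the force and the opening at its end, in the units of the state.
- readout.get_obs(): the state, without advancing time (a new reading comes with each control period).
- camera(name): name is "side" or "top"; returns a dict with "pixels" (480x640x3 uint8, red, green, blue), "range_z" (480x640 float32, m along the optical axis (not along the pixel's ray), 0 where there is no reading), "intrinsics" (3x3 intrinsics, pixels), "dist" ([k1, k2, p1, p2, k3] as OpenCV has them; the pictures are not rectified), "extrinsics" (4x4, takes a point from world to camera coordinates). Camera axes: x right, y down, z forward; pixel columns grow to the right and rows downward; lengths in m; the calibration is good to about 2 mm. A picture is of the moment at which its call begins.
- manip.hand_in(): hands the job in, once; it reports no verdict.
The state is a dict: "clock": time; "joint_pos": joint angles; "joint_velocities": joint speeds; "tau": joint torques, N m; "position": TCP position; "ee_rot": TCP orientation; "ft_force": force on the tool from outside, world axes, zero at the start; "torque": the same for the moment, N m; "grip_width": opening from 0.0 (shut) to 1.0 (fully open).
Only numpy, scipy, OpenCV 4.12 (cv2) and the standard library are available. Lean on these libraries where they do the work, as an engineer would, in place of code of your own. Each camera call takes 0.05 s, during which the arm holds its last target.

## Working session

There is one attempt and no reset: what is moved stays moved. The work goes in short steps, Python scripts to look and compute and a shell command to move; the robot and the scene stay as the last step left them, time stands still between calls to the robot, and variables do not carry over. Pictures are saved under pics/ and viewed, and the job is handed in when it is done.

```bash
ls; mkdir -p pics; python3 - <<'E'
from workcell import readout, camera
import cv2,numpy as np
o=readout.get_obs()
for k,v in o.items(): print(k,np.round(v,4))
for n in("side","top"):
    c=camera(n); cv2.imwrite(f"pics/{n}0.png",c["pixels"][:,:,::-1]); np.savez(f"{n}0.npz",**c)
    print(n,c["intrinsics"],c["dist"],c["extrinsics"])
E
```

```text
pics
clock 0.0
joint_pos [-1.1556  0.3329 -0.0647  1.461   0.0216  1.3499 -0.0885]
joint_velocities [ 0.0015 -0.0006 -0.0008 -0.0003  0.0007  0.0014  0.    ]
tau [ 0.00000e+00 -6.25453e+01  4.90000e-02 -3.91596e+01  1.61000e-02
  1.00000e-02  0.00000e+00]
position [0.2648 0.5657 0.1913]
ee_rot [-0.3798  0.5971  0.3792  0.5962]
ft_force [ 0.0546 -0.2091  0.0936]
torque [-0.0098 -0.0414  0.024 ]
grip_width 1.0023
side [[530.05415921   0.         324.79635336]
 [  0.         530.05415921 242.28317029]
 [  0.           0.           1.        ]] [-0.07409479  0.          0.          0.          0.        ] [[ 0.99847486 -0.05343873 -0.01386572 -0.4742756 ]
 [-0.04545847 -0.65327198 -0.7557574   0.10142934]
 [ 0.03132863  0.75523508 -0.65470489  1.19799068]
 [ 0.          0.          0.          1.        ]]
top [[506.56023606   0.         320.55735411]
 [  0.         506.56023606 240.06981527]
 [  0.           0.           1.        ]] [-0.10900649  0.          0.          0.          0.        ] [[-2.40594525e-02 -9.99710494e-01 -2.66080488e-04 -7.83438050e-03]
 [-9.76605057e-01  2.35602775e-02 -2.13746287e-01  5.08030633e-01]
 [ 2.13690675e-01 -4.88276308e-03 -9.76889172e-01  1.24168403e+00]
 [ 0.00000000e+00  0.00000000e+00  0.00000000e+00  1.00000000e+00]]
```

View pics/side0.png

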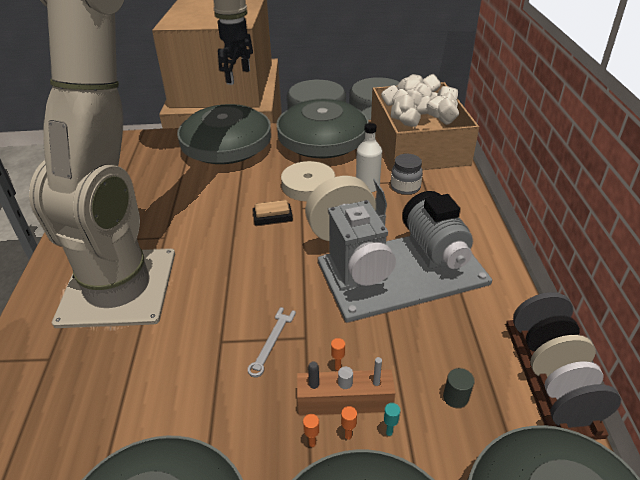

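View pics/top0.png

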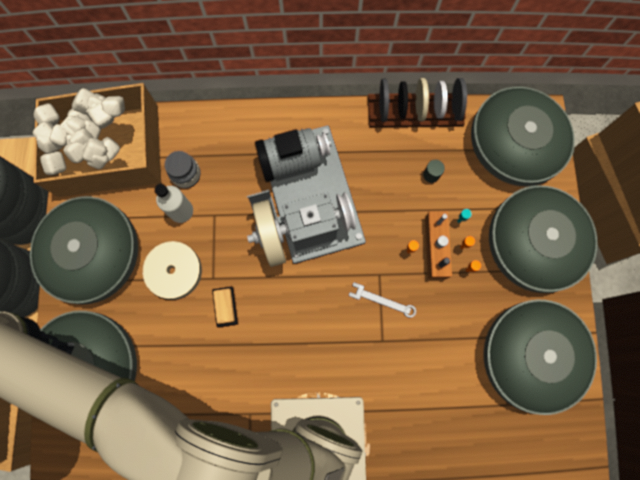

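Candidates for the pin:
- Steel knob in the block's middle hole: side (345,377), top (443,242).
- Orange decoys: side (338,349), (311,428), (348,418).
- Turquoise decoy: side (391,415).
- Dark punch: side (314,375).
- Thin tommy bar: side (378,370).

The steel knob in the middle hole is the only one that fits. I'll confirm it in a crop and measure.

```bash
cat > h.py <<'E'
import numpy as np,cv2
def load(n,s="0"): return dict(np.load(f"{n}{s}.npz"))
def cloud(c):
    h,w=c["range_z"].shape
    u,v=np.meshgrid(np.arange(w),np.arange(h))
    p=cv2.undistortPoints(np.stack([u,v],-1).reshape(-1,1,2).astype(np.float64),c["intrinsics"],c["dist"]).reshape(h,w,2)
    z=c["range_z"].astype(float); P=np.dstack([p*z[...,None],z])
    E=c["extrinsics"]; W=(P-E[:3,3])@E[:3,:3]; W[z==0]=np.nan
    return W
def proj(c,X):
    E=c["extrinsics"]; rv=cv2.Rodrigues(E[:3,:3])[0]
    return cv2.projectPoints(np.asarray(X,float).reshape(-1,1,3),rv,E[:3,3],c["intrinsics"],c["dist"])[0].reshape(-1,2)
E
python3 - <<'E'
from h import *
t=load("top");s=load("side");T=cloud(t);S=cloud(s)
a=cv2.resize(s["pixels"][320:450,280:410],None,fx=3,fy=3,interpolation=2)
b=cv2.resize(t["pixels"][200:290,400:490],(390,390),interpolation=2)
cv2.imwrite("pics/crop0.png",np.hstack([a,b])[:,:,::-1])
a=cv2.resize(t["pixels"][170:280,230:370],None,fx=5,fy=5,interpolation=2)
cv2.imwrite("pics/crop1.png",a[:,:,::-1])
for n,W,p in(("knobT",T,(443,242)),("knobS",S,(345,371)),("bushT",T,(316,215)),("bushS",S,(352,208)),("felt",T,(266,233)),("block",T,(436,255)),("bench",T,(400,330)),("benchS",S,(230,300))):
    print(n,W[p[1],p[0]].round(4))
def comp(W,lo,hi,name):
    m=np.all((W>lo)&(W<hi),-1); X=W[m]; print(name,len(X),X.mean(0).round(4),X.min(0).round(4),X.max(0).round(4)); return X
for n,W in(("T",T),("S",S)):
    k=W[242 if n=="T" else 371,443 if n=="T" else 345]
    X=comp(W,k-[.02,.02,.006],k+[.02,.02,.01],n+" knobtop")
    print(cv2.minEnclosingCircle(X[:,:2].astype(np.float32)))
    B=comp(W,[.4,-.4,.055],[.7,-.2,.064],n+" blocktop"); print(cv2.minAreaRect(B[:,:2].astype(np.float32)))
    U=comp(W,[.3,-.1,.175],[.65,.08,.186],n+" bushtop")
    U=comp(W,[.3,-.1,.16],[.65,.08,.17],n+" headtop");print(cv2.minAreaRect(U[:,:2].astype(np.float32)))
E
```

```text
knobT [ 0.487  -0.3252  0.0935]
knobS [ 0.4938 -0.3237  0.0906]
bushT [ 0.5406 -0.0103  0.1793]
bushS [0.5362 0.0237 0.1771]
felt [0.4967 0.105  0.1946]
block [ 0.4612 -0.314   0.0565]
bench [ 0.2769 -0.2208 -0.0051]
benchS [ 0.2626 -0.056  -0.0016]
T knobtop 84 [ 0.4904 -0.3239  0.0914] [ 0.478  -0.3362  0.0876] [ 0.5033 -0.3114  0.0965]
((0.49061569571495056, -0.32408010959625244), 0.013298007659614086)
T blocktop 1111 [ 0.5127 -0.3247  0.0593] [ 0.4073 -0.4     0.055 ] [ 0.6997 -0.2402  0.064 ]
((0.5535551309585571, -0.3196876645088196), (0.2923119366168976, 0.1595524698495865), 0.22330261766910553)
T bushtop 280 [0.5372 0.0087 0.1797] [ 0.467  -0.0193  0.175 ] [0.5657 0.0791 0.186 ]
T headtop 1515 [0.5397 0.0027 0.164 ] [ 0.4533 -0.0959  0.16  ] [0.5992 0.0799 0.17  ]
((0.5408033132553101, 0.0048247575759887695), (0.10785846412181854, 0.20251818001270294), 23.401411056518555)
S knobtop 177 [ 0.4935 -0.328   0.0906] [ 0.4812 -0.3399  0.0853] [ 0.5059 -0.3123  0.0951]
((0.49353986978530884, -0.3261354863643646), 0.014026505872607231)
S blocktop 2320 [ 0.5167 -0.33    0.059 ] [ 0.409  -0.3992  0.055 ] [ 0.7    -0.2562  0.0639]
((0.5544787645339966, -0.3278014063835144), (0.142803356051445, 0.29086601734161377), 89.8255615234375)
S bushtop 315 [0.5345 0.0137 0.1792] [ 0.4752 -0.022   0.175 ] [0.5682 0.0799 0.1857]
S headtop 1371 [ 0.5401 -0.0039  0.1638] [ 0.4577 -0.0977  0.16  ] [0.6028 0.08   0.17  ]
((0.5442464351654053, 0.0032693147659301758), (0.1061754897236824, 0.20504143834114075), 21.198659896850586)
```

View pics/crop0.png

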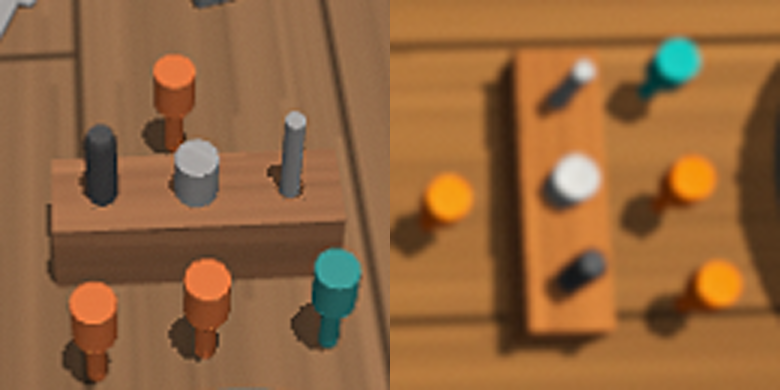

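View pics/crop1.png

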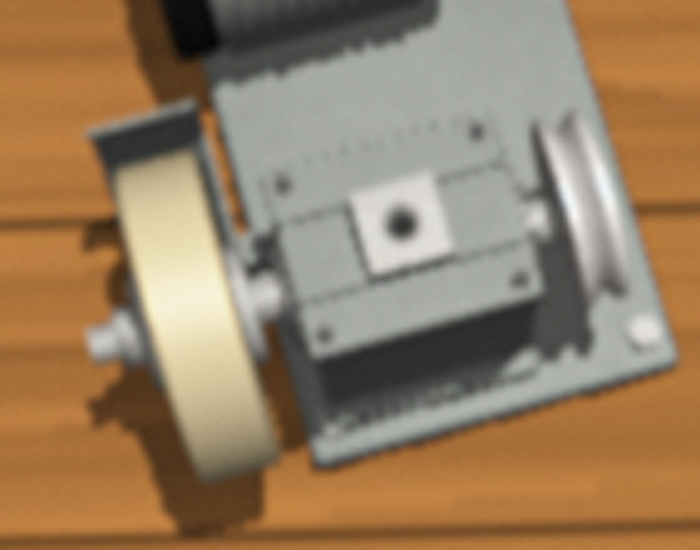

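Crop confirms it: the grey steel knob in the middle hole, between the dark punch and the thin rod, is the pin. The orange and turquoise ones stand loose beside the block. Next I'll measure precisely using known heights.

```bash
cat >> h.py <<'E'
def onplane(c,uv,z):
    p=cv2.undistortPoints(np.float64(uv).reshape(-1,1,2),c["intrinsics"],c["dist"]).reshape(-1,2)
    E=c["extrinsics"];R=E[:3,:3];C=-R.T@E[:3,3]
    d=np.c_[p,np.ones(len(p))]@R
    return C+d*((z-C[2])/d[:,2])[:,None]
E
python3 - <<'E'
from h import *
t=load("top");s=load("side");T=cloud(t);S=cloud(s)
# knob top pixels
for n,c,W,k in(("T",t,T,(443,242)),("S",s,S,(345,371))):
    m=(np.all(np.abs(W[...,:2]-[.492,-.325])<.02,-1)&(W[...,2]>.080)).astype(np.uint8)
    ys,xs=np.nonzero(m&(W[...,2]>.086)); print(n,"knob", xs.mean(),ys.mean(),onplane(c,[xs.mean(),ys.mean()],.092))
# bush
for n,c,W in(("T",t,T),("S",s,S)):
    m=(np.all(np.abs(W[...,:2]-[.535,.0])<.04,-1)&(W[...,2]>.174)&(W[...,2]<.186))
    m=m&(W[...,1]<.045)
    ys,xs=np.nonzero(m);r=cv2.minAreaRect(np.c_[xs,ys].astype(np.float32));print(n,"bush rect",r,onplane(c,r[0],.181))
    q=onplane(c,cv2.boxPoints(r),.181);print(q.round(4), np.linalg.norm(np.diff(q,axis=0),axis=1))
    g=c["pixels"].mean(-1)
    print(np.where(m,g,0)[ys.min():ys.max()+1,xs.min():xs.max()+1].astype(int) if n=="T" else "")
# felt: crown line
X=[]
for n,c,W in(("T",t,T),("S",s,S)):
    px=c["pixels"].astype(int)
    m=(W[...,0]>.40)&(W[...,0]<.62)&(W[...,1]>.06)&(W[...,1]<.18)&(W[...,2]>.15)&(W[...,2]<.2)&(px[...,0]-px[...,2]>25)
    P=W[m];print(n,"felt",len(P),P.min(0).round(3),P.max(0).round(3))
    top=P[P[:,2]>P[:,2].max()-.006]; print(top.mean(0).round(4)); 
    r=cv2.minAreaRect(P[:,:2].astype(np.float32)*1000); print(r)
# decoys & bar tops
for n,W in(("T",T),("S",S)):
    for lab,box in(("around",None),):
        m=(W[...,0]>.38)&(W[...,0]<.62)&(W[...,1]>-.45)&(W[...,1]<-.24)&(W[...,2]>.07)
        nl,L,st,ce=cv2.connectedComponentsWithStats(m.astype(np.uint8))
        for i in range(1,nl):
            P=W[L==i]; 
            if len(P)>5: print(n,ce[i].round(),len(P),P.mean(0).round(3),P[:,2].max().round(3))
E
```

```text
T knob 442.13186813186815 241.03296703296704 [[ 0.48979317 -0.32360246  0.092     ]]
S knob 345.0470588235294 372.9294117647059 [[ 0.49348439 -0.32858162  0.092     ]]
T bush rect ((309.8207702636719, 215.12261962890625), (17.44478988647461, 17.170068740844727), 74.05460357666016) [[0.54022404 0.0041453  0.181     ]]
[[ 0.5554  0.0288  0.181 ]
 [ 0.5659 -0.0101  0.181 ]
 [ 0.5251 -0.0203  0.181 ]
 [ 0.5148  0.0182  0.181 ]] [0.04023496 0.04209329 0.03992381]
[[  0   0   0   0   0   0   0   0   0   0   0   0   0   0 202 200   0   0
    0   0   0]
 [  0   0   0   0   0   0   0   0   0   0   0 203 206 209 211 207 188   0
    0   0   0]
 [  0   0   0   0   0   0   0 201 205 208 210 212 212 213 214 212 197   0
    0   0   0]
 [  0   0   0 198 201 207 208   0 211 212 212 212 213 214 214 214 207   0
    0   0   0]
 [189 202 207 209 210 211 211 211 210 207 208 210 214 215 216 217 210   0
    0   0   0]
 [180 204 211 211 211 211 211 207 198 188 188 196 206 213 218 218 214 200
    0   0   0]
 [160 198 211 211 213 212 207 192 174 153 149 165 184 202 216 221 219 209
    0   0   0]
 [142 193 213 
[... 1835 characters left out ...]
46777344, 46.83652114868164), 12.956206321716309)
T [466. 214.] 90 [ 0.562 -0.395  0.079] 0.086
T [442. 218.] 50 [ 0.544 -0.323  0.108] 0.128
T [442. 241.] 106 [ 0.489 -0.323  0.089] 0.096
T [469. 241.] 84 [ 0.49  -0.396  0.078] 0.085
T [413. 246.] 90 [ 0.482 -0.253  0.078] 0.084
T [444. 261.] 78 [ 0.436 -0.321  0.105] 0.122
T [475. 265.] 83 [ 0.429 -0.407  0.079] 0.086
S [338. 345.] 149 [ 0.486 -0.256  0.078] 0.082
S [377. 369.] 159 [ 0.548 -0.331  0.102] 0.127
S [313. 373.] 236 [ 0.439 -0.33   0.099] 0.12
S [345. 376.] 247 [ 0.493 -0.33   0.087] 0.095
S [392. 410.] 213 [ 0.566 -0.398  0.079] 0.082
S [349. 414.] 207 [ 0.494 -0.4    0.078] 0.083
S [310. 422.] 224 [ 0.431 -0.41   0.078] 0.083
```

```bash
python3 - <<'E'
from h import *
s=load("side")
cv2.imwrite("pics/crop2.png",cv2.resize(s["pixels"][165:295,295:405],None,fx=5,fy=4.6,interpolation=2)[:,:,::-1])
E
```

```text
(no output)
```

View pics/crop2.png

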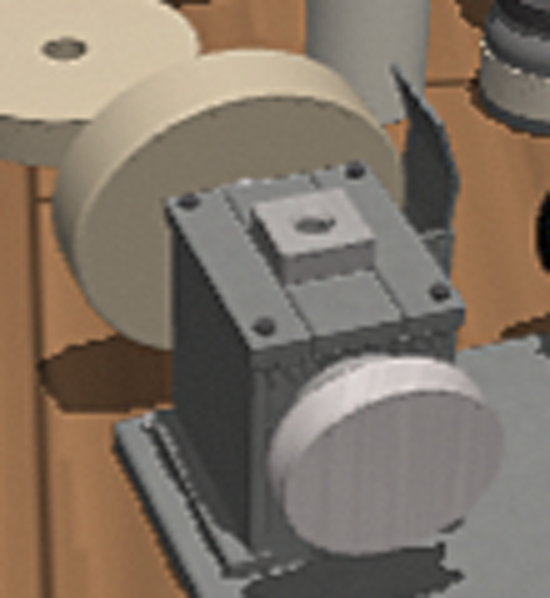

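```bash
python3 - <<'E'
from h import *
from scipy.spatial.transform import Rotation as R
from workcell import readout
t=load("top");s=load("side")
for n,c,p,z in(("knob T",t,(442.4,240.6),.092),("knob S",s,(345.1,372),.092),("bush T",t,(310.1,214.7),.181),("bush S",s,(357.3,213.3),.181)):
    print(n,onplane(c,p,z).round(4))
a=onplane(t,(442.4,240.6),.092)[0];b=onplane(s,(345.1,372),.092)[0]
# triangulate
for nm,pt,ps in(("knobtop",(442.4,240.6),(345.1,372)),("bush",(310.1,214.7),(357.3,213.3))):
    P=[];q=[]
    for c,p in((t,pt),(s,ps)):
        P.append(c["extrinsics"][:3]); q.append(cv2.undistortPoints(np.float64(p).reshape(1,1,2),c["intrinsics"],c["dist"]).reshape(2,1))
    X=cv2.triangulatePoints(P[0],P[1],q[0],q[1]);print(nm,(X[:3]/X[3]).ravel().round(4))
o=readout.get_obs();print(R.from_quat(o["ee_rot"]).as_matrix().round(3))
# spindle yaw from headstock top edges in T depth: plane z .16-.17, yaw via bush rect & felt
T=cloud(t);S=cloud(s)
for W,c in((T,t),(S,s)):
    px=c["pixels"].astype(int)
    m=(W[...,0]>.44)&(W[...,0]<.60)&(W[...,1]>.06)&(W[...,1]<.16)&(W[...,2]>.15)&(W[...,2]<.2)&(px[...,0]-px[...,2]>25)
    P=W[m]; 
    # fit cylinder axis: for angle th, z should be function of u=x cos+y sin -> min residual of R=80 circle
    from scipy.optimize import least_squares
    f=lambda q:(np.hypot((P[:,0]-.53)*np.cos(q[0])+(P[:,1]-.105)*np.sin(q[0])-q[1],P[:,2]-q[2])-.08)
    r=least_squares(f,[-.25,0,.115],loss="soft_l1",f_scale=.002);th,u0,zc=r.x
    u=(P[:,0]-.53)*np.cos(th)+(P[:,1]-.105)*np.sin(th); v=-(P[:,0]-.53)*np.sin(th)+(P[:,1]-.105)*np.cos(th)
    print("th",np.degrees(th),"u0",u0,"zc",zc,"v pct",np.percentile(v,[1,50,99]).round(4))
    vm=np.percentile(v,50); print("crown",.53+u0*np.cos(th)-vm*np.sin(th),.105+u0*np.sin(th)+vm*np.cos(th))
E
```

```text
knob T [[ 0.4909 -0.3244  0.092 ]]
knob S [[ 0.4937 -0.3267  0.092 ]]
bush T [[0.5412 0.0035 0.181 ]]
bush S [[ 5.449e-01 -2.000e-04  1.810e-01]]
knobtop [ 0.4927 -0.325   0.0891]
bush [0.5438 0.0037 0.1774]
[[-0.    -0.906  0.424]
 [-0.001  0.424  0.906]
 [-1.    -0.    -0.001]]
th 13.554414362494288 u0 -0.014555148571652453 zc 0.11303394017229741 v pct [-0.0158  0.0042  0.0248]
crown 0.5148764840219565 0.10562783060605799
th 14.261783983970977 u0 -0.013374641203532399 zc 0.11056830464360316 v pct [-0.0203 -0.0115  0.0214]
crown 0.5198752560372861 0.09054129824872262
```

```bash
python3 -m inch '[[[0,0,0],[-60,0,0],0.35],[[10,0,0],[-120,0,0],0.35],[[100,0,0],[-130,-347,-187],0.35],[[100,0,0],[-130,-347,-187],0.35],[[100,0,0],[-130,-347,-187],0.35],[[100,0,0],[-130,-347,-187],0.35],[[100,0,0],[-130,-347,-187],0.35],[[100,0,0],[-130,-347,-187],0.35],[[100,0,0],[-130,-347,-187],0.35],[[100,0,0],[-130,-347,-187],0.35]]' 30
cat > st.py <<'E'
from workcell import readout
from scipy.spatial.transform import Rotation as R
import numpy as np,sys
o=readout.get_obs();M=R.from_quat(o["ee_rot"]).as_matrix();p=np.array(o["position"])
print("t",o["clock"],"p",p.round(4),"z",M[:,2].round(3),"x",M[:,0].round(3),"yaw",np.degrees(np.arctan2(M[1,2],M[0,2])).round(2),"f",np.round(o["ft_force"],2),"g",round(float(o["grip_width"]),3),"q",np.round(o["joint_pos"],2))
if len(sys.argv)>1:
    d=np.array(eval(sys.argv[1]),float)-p; print("shift mm",(M.T@d*1000).round(1))
    if len(sys.argv)>2:
        y=np.radians(float(sys.argv[2])); z=np.array([np.cos(y),np.sin(y),0]); x=np.array([0,0,-1.]); Q=np.c_[x,np.cross(z,x),z]
        print("turn",R.from_matrix(M.T@Q).as_rotvec(degrees=True).round(2))
E
python3 st.py "[.4923,-.3255,.2]" -90
```

```text
clock: 1.35
position: [0.501, 0.247, 0.3214]
ee_rot: [0.192, 0.68, -0.193, 0.68]
ft_force: [-0.7, 0.3, 0.2]
grip_width: 0.649
t 1.35 p [0.501  0.247  0.3214] z [ 0.852 -0.524  0.   ] x [-0.001 -0.002 -1.   ] yaw -31.61 f [-0.69  0.34  0.22] g 0.649 q [-0.83  0.15  0.34  1.43 -0.05  1.57 -1.05]
shift mm [ 122.5 -491.9  292.7]
turn [58.39  0.08  0.09]
```

```bash
python3 -m inch '[[[58.4,0,0],[0,-492,293],0.35],[[58.4,0,0],[0,-492,293],0.35],[[58.4,0,0],[0,-492,293],0.35],[[58.4,0,0],[0,-492,293],0.35],[[58.4,0,0],[0,-492,293],0.35],[[58.4,0,0],[0,-492,293],0.35],[[58.4,0,0],[0,-492,293],0.35],[[58.4,0,0],[0,-492,293],0.35],[[58.4,0,0],[60,-492,293],0.35],[[58.4,0,0],[120,-492,293],0.35]]'
python3 st.py "[.4923,-.3255,.15]" -90
python3 - <<'E'
from workcell import camera
import cv2,numpy as np
for n in("side","top"):
    c=camera(n); np.savez(f"{n}1.npz",**c)
    cv2.imwrite(f"pics/{n}1.png",c["pixels"][:,:,::-1])
E
```

```text
clock: 2.6
position: [0.4921, -0.3227, 0.2238]
ee_rot: [-0.5, -0.497, 0.502, -0.5]
ft_force: [0.3, 1.5, -0.3]
grip_width: 0.651
t 2.6 p [ 0.4921 -0.3227  0.2238] z [-0.004 -1.     0.005] x [ 0.001 -0.005 -1.   ] yaw -90.24 f [ 0.33  1.48 -0.33] g 0.651 q [-0.19  0.29  0.85  1.56 -0.22  1.39 -0.89]
shift mm [73.8  0.1  2.5]
turn [-0.24  0.26 -0.08]
```

View pics/side1.png

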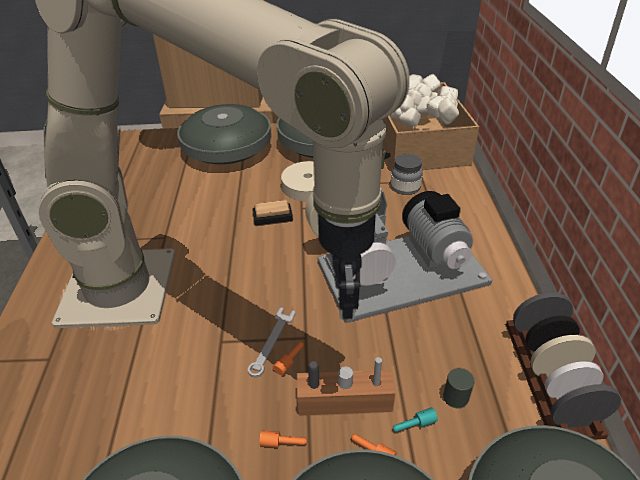

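View pics/top1.png

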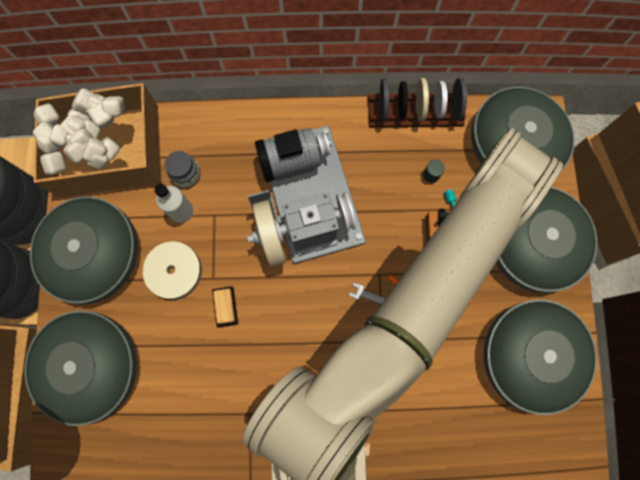

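The four loose decoys have toppled by themselves; the hand stayed above z = 0.22, well clear of them. The pin is still in its hole at side (345,376), and the hand hangs above it with fingertips near side (348,315). Next I'll check the hand position against the camera.

```bash
python3 - <<'E'
from h import *
s=load("side","1")
for p in([.4921,-.3227,.2238],[.4921,-.345,.2238],[.4921,-.3,.2238]): print(proj(s,p))
a=s["pixels"][210:420,260:430].copy()
for p in([.4921,-.3227,.2238],[.4921,-.3475,.2238],[.4921,-.298,.2238],[.4923,-.3255,.092]):
    u=proj(s,p)[0]-[260,210]; cv2.circle(a,tuple(int(x) for x in u),1,(255,0,0),-1)
cv2.imwrite("pics/c3.png",cv2.resize(a,None,fx=2.8,fy=2.8,interpolation=2)[:,:,::-1])
E
```

```text
[[344.86233737 319.89222856]]
[[346.05272822 331.02851066]]
[[343.69720467 308.99941817]]
```

View pics/c3.png

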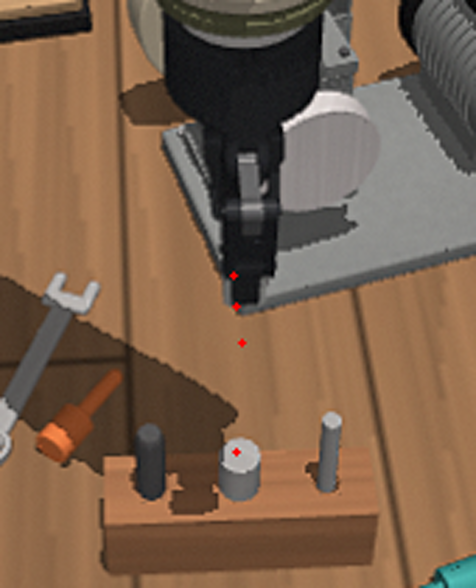

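```bash
python3 st.py; python3 - <<'E'
from h import *
from workcell import camera
for n in("side","top"):
    c=camera(n); np.savez(f"{n}2.npz",**c)
c=load("side","2");W=cloud(c)
m=(np.all(np.abs(W-[.492,-.3255,.23])<[.04,.08,.05],-1))
P=W[m];ys,xs=np.nonzero(m);print(P.min(0),P.max(0))
i=np.argsort(P[:,2])[:12];print(np.c_[xs[i],ys[i],P[i].round(4)])
a=c["pixels"][260:350,300:390]
cv2.imwrite("pics/c4.png",cv2.resize(a,None,fx=6,fy=6,interpolation=2)[:,:,::-1])
for v in range(290,325,3): print(v,W[v,338:358:3].round(3)[:,1:].tolist())
E
python3 st.py
```

```text
t 2.7 p [ 0.4889 -0.3195  0.218 ] z [-0.004 -1.    -0.   ] x [-0.01   0.001 -1.   ] yaw -90.24 f [ 0.65  1.36 -0.38] g 0.65 q [-0.19  0.3   0.85  1.56 -0.22  1.39 -0.89]
[ 0.47744406 -0.36324129  0.25832223] [ 0.49947025 -0.29075476  0.27998936]
[[ 3.500e+02  3.200e+02  4.968e-01 -3.530e-01  2.583e-01]
 [ 3.390e+02  3.200e+02  4.806e-01 -3.532e-01  2.598e-01]
 [ 3.380e+02  3.200e+02  4.790e-01 -3.550e-01  2.619e-01]
 [ 3.490e+02  3.200e+02  4.950e-01 -3.562e-01  2.621e-01]
 [ 3.500e+02  3.190e+02  4.965e-01 -3.552e-01  2.631e-01]
 [ 3.390e+02  3.190e+02  4.805e-01 -3.545e-01  2.635e-01]
 [ 3.510e+02  3.190e+02  4.979e-01 -3.559e-01  2.638e-01]
 [ 3.520e+02  3.180e+02  4.994e-01 -3.553e-01  2.652e-01]
 [ 3.380e+02  3.180e+02  4.790e-01 -3.545e-01  2.658e-01]
 [ 3.380e+02  3.190e+02  4.788e-01 -3.565e-01  2.659e-01]
 [ 3.500e+02  3.180e+02  4.964e-01 -3.558e-01  2.660e-01]
 [ 3.370e+02  3.180e+02  4.775e-01 -3.546e-01  2.660e-01]]
290 [[-0.375, 0.346], [-0.387, 0.358], [-0.389, 0.36], [-0.387, 0.358], [-0.387, 0.357], [-0.389, 0.359], [-0.388, 0.357]]
293 [[-0.376, 0.341], [-0.387, 0.3
[... 790 characters left out ...]
9], [-0.128, 0.024], [-0.123, 0.017]]
314 [[-0.355, 0.275], [-0.362, 0.283], [-0.361, 0.281], [-0.362, 0.282], [-0.355, 0.274], [-0.131, 0.017], [-0.132, 0.018]]
317 [[-0.355, 0.269], [-0.361, 0.276], [-0.36, 0.273], [-0.36, 0.274], [-0.354, 0.266], [-0.137, 0.015], [-0.137, 0.015]]
320 [[-0.355, 0.262], [-0.36, 0.268], [-0.361, 0.268], [-0.361, 0.268], [-0.353, 0.258], [-0.135, 0.003], [-0.134, 0.002]]
323 [[-0.14, 0.002], [-0.135, -0.004], [-0.138, -0.001], [-0.137, -0.003], [-0.139, -0.0], [-0.14, -0.001], [-0.139, -0.002]]
t 2.8 p [ 0.4923 -0.3185  0.224 ] z [-0.001 -1.     0.001] x [-0.002 -0.001 -1.   ] yaw -90.04 f [0.01 0.3  0.75] g 0.655 q [-0.19  0.29  0.85  1.56 -0.22  1.39 -0.9 ]
```

View pics/c4.png

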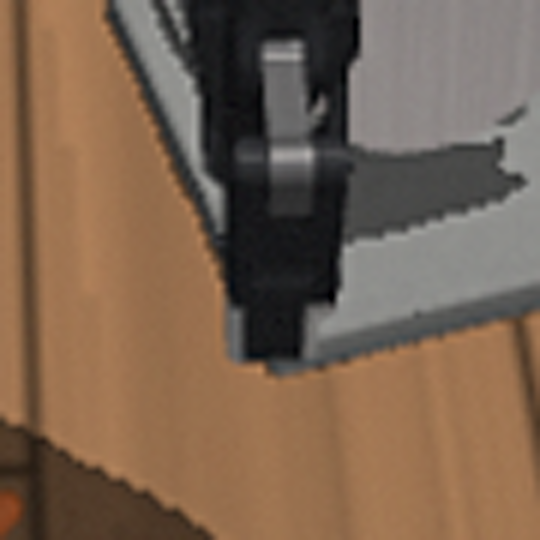

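```bash
python3 - <<'E'
from h import *
c=load("side","0");W=cloud(c)
print(proj(c,[.265,.566,.1913]))
m=(np.all(np.abs(W-[.265,.566,.23])<[.08,.08,.07],-1))&(c["pixels"].mean(-1)<80)
P=W[m];ys,xs=np.nonzero(m)
i=np.argsort(-ys)[:14];print(np.c_[xs[i],ys[i],P[i].round(4)])
E
for i in 1 2 3; do python3 st.py; python3 -c "
from workcell import camera; camera('top')"; done; python3 -c "
from workcell import readout; print(readout.get_obs()['joint_pos'])"; python3 st.py
```

```text
[[240.22458731  94.13163865]]
[[233.      83.       0.2547   0.5192   0.2466]
 [230.      83.       0.2468   0.5175   0.2477]
 [229.      83.       0.2441   0.5179   0.2477]
 [233.      82.       0.2551   0.5195   0.2493]
 [231.      82.       0.2491   0.5234   0.2479]
 [230.      82.       0.248    0.5118   0.2531]
 [229.      82.       0.2451   0.5133   0.2525]
 [228.      82.       0.2426   0.5114   0.2535]
 [227.      82.       0.2388   0.5194   0.2501]
 [226.      82.       0.2359   0.5201   0.25  ]
 [233.      81.       0.2551   0.5217   0.2512]
 [231.      81.       0.2506   0.5148   0.2545]
 [230.      81.       0.2475   0.518    0.2533]
 [229.      81.       0.2461   0.5085   0.2575]]
t 2.8 p [ 0.4923 -0.3185  0.224 ] z [-0.001 -1.     0.001] x [-0.002 -0.001 -1.   ] yaw -90.04 f [0.01 0.3  0.75] g 0.655 q [-0.19  0.29  0.85  1.56 -0.22  1.39 -0.9 ]
t 2.85 p [ 0.4933 -0.3184  0.2253] z [ 0.    -1.     0.002] x [ 0.    -0.002 -1.   ] yaw -89.97 f [-0.6   0.24  1.11] g 0.654 q [-0.19  0.29  0.85  1.55 -0.22  1.39 -0.9 ]
t 2.9 p [ 0.4938 -0.3184  0.226 ] z [ 0.001 -1.     0.003] x [ 0.002 -0.003 -1.   ] yaw -89.94 f [ 0.24 -0.25  1.42] g 0.651 q [-0.19  0.29  0.85  1.55 -0.22  1.39 -0.89]
[-0.19081902  0.28999352  0.84823008  1.55385157 -0.21892579  1.393653
 -0.89471338]
t 2.95 p [ 0.494  -0.3183  0.2261] z [ 0.001 -1.     0.003] x [ 0.002 -0.003 -1.   ] yaw -89.92 f [0.12 0.4  0.91] g 0.647 q [-0.19  0.29  0.85  1.55 -0.22  1.39 -0.89]
```

```bash
python3 -m inch '[[[0,0,0],[40,2,7],0.35],[[0,0,0],[80,2,7],0.35],[[0,0,0],[116,2,7],0.35],[[0,0,0],[116,2,7],0.35],[[0,0,0],[116,2,7],0.35],[[0,0,0],[116,2,7],0.35]]'
python3 - <<'E'
from h import *
from workcell import camera
c=camera("side"); np.savez("side3.npz",**c)
W=cloud(c)
a=c["pixels"][280:430,260:440]
cv2.imwrite("pics/c5.png",cv2.resize(a,None,fx=4,fy=4,interpolation=2)[:,:,::-1])
m=(np.all(np.abs(W-[.492,-.3255,.15])<[.03,.08,.048],-1));P=W[m];ys,xs=np.nonzero(m)
i=np.argsort(-ys)[:8];print(np.c_[xs[i],ys[i],P[i].round(4)])
E
python3 st.py "[.4923,-.3255,.11]" -90
```

```text
clock: 3.7
position: [0.4974, -0.3261, 0.1122]
ee_rot: [0.5, 0.498, -0.499, 0.503]
ft_force: [-0.1, 0.2, 0.3]
grip_width: 0.65
[[ 3.520e+02  3.660e+02  5.006e-01 -3.656e-01  1.623e-01]
 [ 3.510e+02  3.660e+02  4.990e-01 -3.661e-01  1.631e-01]
 [ 3.500e+02  3.660e+02  4.972e-01 -3.679e-01  1.657e-01]
 [ 3.490e+02  3.660e+02  4.959e-01 -3.653e-01  1.623e-01]
 [ 3.480e+02  3.660e+02  4.941e-01 -3.676e-01  1.656e-01]
 [ 3.540e+02  3.660e+02  5.037e-01 -3.663e-01  1.630e-01]
 [ 3.530e+02  3.660e+02  5.022e-01 -3.657e-01  1.623e-01]
 [ 3.440e+02  3.660e+02  4.882e-01 -3.628e-01  1.595e-01]]
t 3.75 p [ 0.4972 -0.326   0.1119] z [ 0.002 -1.     0.003] x [ 0.005 -0.003 -1.   ] yaw -89.9 f [ 0.24 -0.24 -0.84] g 0.649 q [-0.14  0.4   0.81  1.69 -0.31  1.18 -0.82]
shift mm [ 1.8 -4.9 -0.5]
turn [ 0.1   0.2  -0.28]
```

View pics/c5.png

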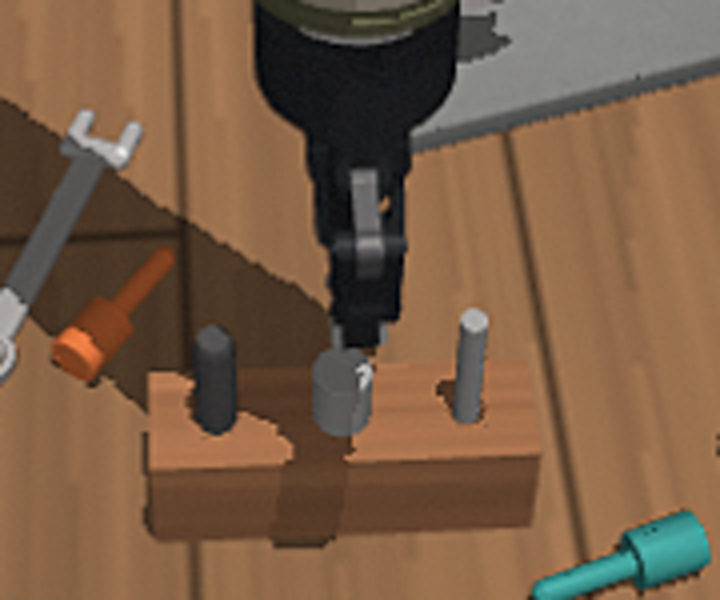

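```bash
python3 -m inch '[[[0,0,0],[20,-5,0],0.35],[[0,0,0],[35,-5,0],0.35],[[0,0,0],[40,-5,0],0.35],[[0,0,0],[40,-5,0],0.35],[[0,0,0],[40,-5,0],0.35]]'
cat > look.py <<'E'
import sys
from h import *
from workcell import camera
n,tag,x0,x1,y0,y1,f=sys.argv[1],sys.argv[2],*map(int,sys.argv[3:7]),float(sys.argv[7])
c=camera(n); np.savez(f"{n}{tag}.npz",**c)
cv2.imwrite(f"pics/{n}{tag}.png",cv2.resize(c["pixels"][y0:y1,x0:x1],None,fx=f,fy=f,interpolation=2)[:,:,::-1])
E
python3 look.py side 4 280 410 320 430 5
python3 st.py "[.4923,-.3255,.07]" -90
```

```text
clock: 4.38
position: [0.4928, -0.3264, 0.0723]
ee_rot: [0.5, 0.498, -0.499, 0.503]
ft_force: [0.3, -0.2, 0.4]
grip_width: 0.65
t 4.425 p [ 0.4927 -0.3264  0.0723] z [ 0.002 -1.     0.004] x [ 0.005 -0.004 -1.   ] yaw -89.9 f [ 0.49 -0.42  0.58] g 0.652 q [-0.12  0.43  0.79  1.74 -0.34  1.1  -0.79]
shift mm [ 2.3 -0.4 -0.9]
turn [ 0.1   0.22 -0.31]
```

View pics/side4.png

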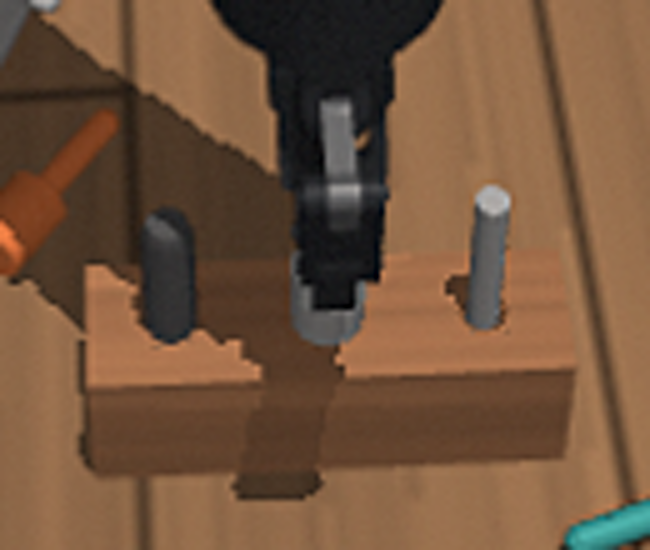

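```bash
python3 - <<'E'
from h import *
c=load("side","4");W=cloud(c)
for v in range(370,386,2): print(v,W[v,343:352:4].round(3).tolist())
for z in (.06,.07,.08,.09,.1,.11): print(z,onplane(c,(347,382),z).round(4))
E
```

```text
370 [[0.484, -0.389, 0.185], [0.49, -0.389, 0.185], [0.496, -0.391, 0.187]]
372 [[0.485, -0.381, 0.17], [0.491, -0.384, 0.173], [0.497, -0.383, 0.171]]
374 [[0.485, -0.384, 0.169], [0.491, -0.385, 0.169], [0.497, -0.385, 0.169]]
376 [[0.485, -0.384, 0.163], [0.491, -0.386, 0.166], [0.497, -0.385, 0.163]]
378 [[0.486, -0.369, 0.136], [0.493, -0.368, 0.134], [0.5, -0.361, 0.123]]
380 [[0.487, -0.368, 0.129], [0.493, -0.368, 0.128], [0.5, -0.361, 0.118]]
382 [[0.489, -0.339, 0.081], [0.496, -0.338, 0.078], [0.504, -0.333, 0.07]]
384 [[0.489, -0.339, 0.075], [0.496, -0.338, 0.073], [0.504, -0.334, 0.066]]
0.06 [[ 0.4976 -0.3254  0.06  ]]
0.07 [[ 0.4969 -0.3322  0.07  ]]
0.08 [[ 0.4961 -0.339   0.08  ]]
0.09 [[ 0.4954 -0.3458  0.09  ]]
0.1 [[ 0.4947 -0.3525  0.1   ]]
0.11 [[ 0.494  -0.3593  0.11  ]]
```

```bash
python3 - <<'E'
from h import *
c=load("side","4");W=cloud(c)
for v in range(300,384,3): print(v,W[v,[325,335,348,360]].round(3)[:,1:].tolist())
E
```

```text
300 [[-0.356, 0.308], [-0.366, 0.317], [-0.369, 0.319], [-0.364, 0.313]]
303 [[-0.356, 0.301], [-0.361, 0.306], [-0.371, 0.315], [-0.364, 0.306]]
306 [[-0.345, 0.283], [-0.365, 0.304], [-0.371, 0.309], [-0.366, 0.302]]
309 [[-0.349, 0.28], [-0.353, 0.284], [-0.368, 0.3], [-0.354, 0.283]]
312 [[-0.349, 0.274], [-0.358, 0.283], [-0.354, 0.277], [-0.358, 0.281]]
315 [[-0.349, 0.268], [-0.36, 0.279], [-0.357, 0.274], [-0.358, 0.274]]
318 [[-0.348, 0.26], [-0.361, 0.273], [-0.362, 0.274], [-0.358, 0.267]]
321 [[-0.348, 0.253], [-0.359, 0.265], [-0.363, 0.269], [-0.36, 0.263]]
324 [[-0.348, 0.247], [-0.36, 0.26], [-0.363, 0.262], [-0.36, 0.256]]
327 [[-0.146, -0.001], [-0.361, 0.254], [-0.365, 0.256], [-0.359, 0.248]]
330 [[-0.154, -0.002], [-0.361, 0.247], [-0.363, 0.248], [-0.159, -0.001]]
333 [[-0.161, -0.003], [-0.343, 0.218], [-0.364, 0.242], [-0.169, 0.001]]
336 [[-0.169, -0.002], [-0.347, 0.215], [-0.364, 0.235], [-0.174, -0.002]]
339 [[-0.179, 0.001], [-0.348, 0.21], [-0.365, 0.229], [-0.183, -0.001]]
342 [[-0.185, -0.002], [-0.348, 0.202], [-0.365, 0.223], [-0.19, -0.002]]
345 [[-
[... 236 characters left out ...]
 0.001], [-0.384, 0.218], [-0.222, 0.001]]
357 [[-0.222, -0.002], [-0.227, 0.002], [-0.392, 0.221], [-0.227, -0.001]]
360 [[-0.233, 0.002], [-0.233, 0.001], [-0.394, 0.218], [-0.234, -0.002]]
363 [[-0.238, -0.001], [-0.238, -0.001], [-0.394, 0.21], [-0.242, -0.001]]
366 [[-0.246, 0.001], [-0.247, 0.0], [-0.389, 0.195], [-0.251, 0.001]]
369 [[-0.251, -0.002], [-0.253, -0.001], [-0.39, 0.19], [-0.256, -0.001]]
372 [[-0.303, 0.061], [-0.302, 0.059], [-0.383, 0.171], [-0.304, 0.058]]
375 [[-0.307, 0.058], [-0.307, 0.056], [-0.385, 0.167], [-0.31, 0.057]]
378 [[-0.315, 0.06], [-0.315, 0.059], [-0.368, 0.134], [-0.317, 0.057]]
381 [[-0.321, 0.06], [-0.321, 0.059], [-0.367, 0.124], [-0.323, 0.057]]
```

```bash
python3 look.py side 4b 200 440 180 440 2.5
```

```text
(no output)
```

View pics/side4b.png

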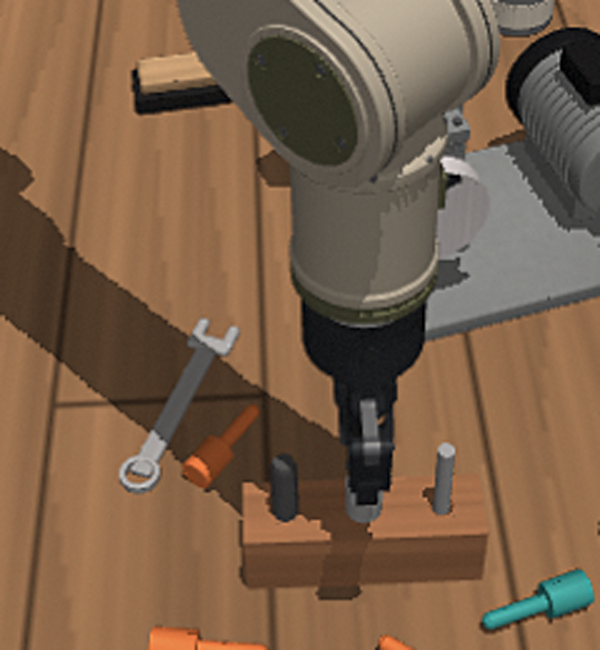

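```bash
python3 -m inch '[[[0,0,0],[0,-1,0],0.6],[[0,0,0],[0,-1,0],0.8],[[0,0,0],[0,-1,0],0.8],[[0,0,0],[0,-1,0],0.8],[[0,0,0],[0,-1,0],0.8],[[0,0,0],[0,-1,0],0.8]]' 20
python3 look.py side 5 280 410 320 430 5
python3 - <<'E'
from h import *
c=load("side","5");W=cloud(c)
for v in range(360,392,2): print(v,W[v,[340,344,348,352]].round(3)[:,1:].tolist())
E
python3 st.py "[.4923,-.3255,.07]" -90
```

```text
clock: 5.22
position: [0.4917, -0.3263, 0.0723]
ee_rot: [0.5, 0.498, -0.499, 0.503]
ft_force: [-0.5, -0.0, -1.0]
grip_width: 0.202
360 [[-0.388, 0.211], [-0.386, 0.207], [-0.387, 0.208], [-0.387, 0.207]]
362 [[-0.389, 0.207], [-0.389, 0.206], [-0.388, 0.204], [-0.39, 0.206]]
364 [[-0.391, 0.204], [-0.384, 0.193], [-0.391, 0.203], [-0.391, 0.203]]
366 [[-0.382, 0.187], [-0.381, 0.184], [-0.38, 0.183], [-0.377, 0.179]]
368 [[-0.368, 0.162], [-0.347, 0.132], [-0.348, 0.133], [-0.252, -0.002]]
370 [[-0.342, 0.12], [-0.351, 0.132], [-0.348, 0.127], [-0.258, -0.0]]
372 [[-0.341, 0.114], [-0.348, 0.123], [-0.349, 0.123], [-0.326, 0.09]]
374 [[-0.328, 0.089], [-0.331, 0.093], [-0.33, 0.09], [-0.33, 0.09]]
376 [[-0.334, 0.091], [-0.336, 0.094], [-0.335, 0.092], [-0.331, 0.085]]
378 [[-0.334, 0.086], [-0.339, 0.093], [-0.34, 0.092], [-0.331, 0.079]]
380 [[-0.335, 0.081], [-0.338, 0.084], [-0.338, 0.084], [-0.329, 0.07]]
382 [[-0.338, 0.079], [-0.338, 0.079], [-0.339, 0.08], [-0.329, 0.065]]
384 [[-0.334, 0.068], [-0.339, 0.075], [-0.338, 0.073], [-0.329, 0.058]]
386 [[-0.335, 0.063], [-0.338, 0.067], [-0.339, 0.067], [-0.333, 0.059]]
388 [[-0.336, 0.059], [-0.34, 0.065], [-0.337, 0.059], [-0.338, 0.059]]
390 [[-0.339, 0.058], [-0.341, 0.059], [-0.342, 0.06], [-0.342, 0.059]]
t 5.275 p [ 0.4917 -0.3264  0.0723] z [ 0.002 -1.     0.004] x [ 0.005 -0.004 -1.   ] yaw -89.9 f [ 0.54 -0.2  -0.12] g 0.199 q [-0.12  0.43  0.79  1.74 -0.34  1.1  -0.79]
shift mm [ 2.3  0.6 -0.9]
turn [ 0.1   0.22 -0.31]
```

View pics/side5.png

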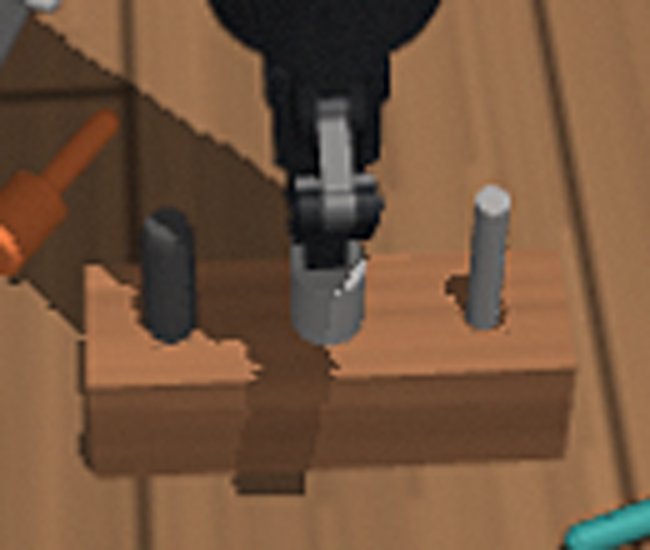

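The fingers shut to 17 mm without meeting the knob, and the picture shows tips at z≈0.118 while the reading says 0.072. So the reported TCP lies about 45 mm beyond the real tips, and I'll go by the camera: reopen and descend in steps.

```bash
python3 -m inch '[[[0,0,0],[0,0.5,-1],0.35],[[0,0,0],[0,0.5,-1],0.35],[[0,0,0],[0,0.5,-1],0.35],[[0,0,0],[0,0.5,-1],0.35],[[0,0,0],[15,0.5,-1],0.35],[[0,0,0],[30,0.5,-1],0.35],[[0,0,0],[38,0.5,-1],0.35],[[0,0,0],[38,0.5,-1],0.35],[[0,0,0],[38,0.5,-1],0.35]]'
python3 look.py side 6 280 410 320 430 5
python3 - <<'E'
from h import *
c=load("side","6");W=cloud(c)
for v in range(384,406,2): print(v,W[v,[340,344,348,352]].round(3).tolist())
E
python3 st.py "[.4923,-.3255,.07]" -90
```

```text
clock: 6.4
position: [0.4926, -0.3257, 0.0346]
ee_rot: [0.5, 0.498, -0.499, 0.503]
ft_force: [0.5, 1.0, -0.0]
grip_width: 0.654
384 [[0.48, -0.388, 0.147], [0.486, -0.389, 0.149], [0.492, -0.39, 0.149], [0.499, -0.389, 0.147]]
386 [[0.48, -0.388, 0.143], [0.487, -0.381, 0.132], [0.493, -0.384, 0.135], [0.499, -0.387, 0.139]]
388 [[0.48, -0.388, 0.137], [0.487, -0.383, 0.129], [0.493, -0.383, 0.128], [0.499, -0.387, 0.133]]
390 [[0.48, -0.385, 0.127], [0.487, -0.385, 0.126], [0.495, -0.37, 0.103], [0.502, -0.362, 0.09]]
392 [[0.482, -0.362, 0.085], [0.488, -0.368, 0.095], [0.495, -0.367, 0.092], [0.503, -0.361, 0.082]]
394 [[0.483, -0.359, 0.076], [0.489, -0.366, 0.086], [0.496, -0.366, 0.084], [0.504, -0.348, 0.056]]
396 [[0.483, -0.351, 0.057], [0.49, -0.351, 0.056], [0.497, -0.352, 0.057], [0.504, -0.353, 0.058]]
398 [[0.483, -0.35, 0.049], [0.49, -0.352, 0.051], [0.497, -0.351, 0.05], [0.504, -0.352, 0.05]]
400 [[0.483, -0.351, 0.044], [0.49, -0.353, 0.047], [0.497, -0.352, 0.045], [0.505, -0.351, 0.042]]
402 [[0.483, -0.352, 0.039], [0.49, -0.353, 0.04], [0.497, -0.352, 0.038], [0.505, -0.351, 0.036]]
404 [[0.484, -0.351, 0.031], [0.49, -0.352, 0.032], [0.497, -0.353, 0.033], [0.505, -0.353, 0.032]]
t 6.45 p [ 0.4927 -0.3257  0.0347] z [ 0.002 -1.     0.004] x [ 0.006 -0.004 -1.   ] yaw -89.91 f [0.23 0.63 0.35] g 0.648 q [-0.1   0.48  0.76  1.77 -0.38  1.04 -0.77]
shift mm [-35.3  -0.2  -0.1]
turn [ 0.09  0.23 -0.35]
```

View pics/side6.png

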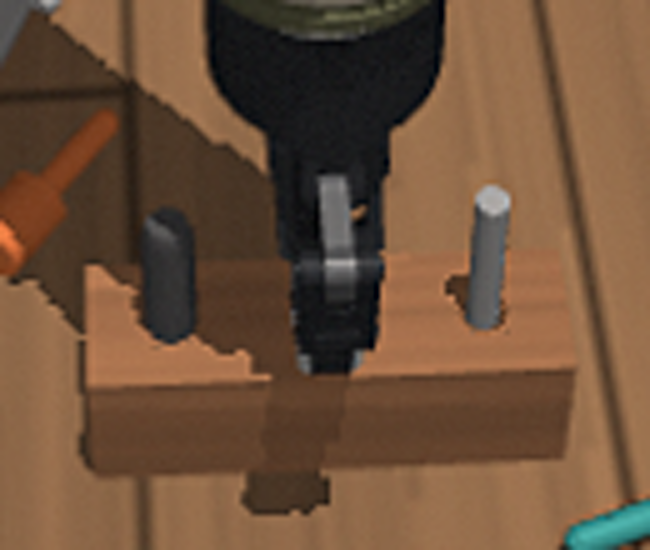

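```bash
python3 -m inch '[[[0,0,0],[8,-1,0],0.35],[[0,0,0],[13,-1,0],0.35],[[0,0,0],[13,-1,0],0.35],[[0,0,0],[13,-1,0],0.7],[[0,0,0],[13,-1,0],0.85],[[0,0,0],[13,-1,0],0.85],[[0,0,0],[13,-1,0],0.85],[[0,0,0],[13,-1,0],0.85],[[0,0,0],[13,-1,0],0.85]]' 40
python3 look.py side 7 280 410 320 430 5
python3 st.py
```

```text
clock: 7.58
position: [0.4919, -0.3258, 0.022]
ee_rot: [0.5, 0.498, -0.499, 0.503]
ft_force: [-0.9, 1.1, 4.9]
grip_width: 0.279
t 7.625 p [ 0.4919 -0.3259  0.022 ] z [ 0.002 -1.     0.004] x [ 0.006 -0.004 -1.   ] yaw -89.91 f [-1.01  0.94  5.77] g 0.285 q [-0.09  0.5   0.75  1.78 -0.39  1.01 -0.76]
```

View pics/side7.png

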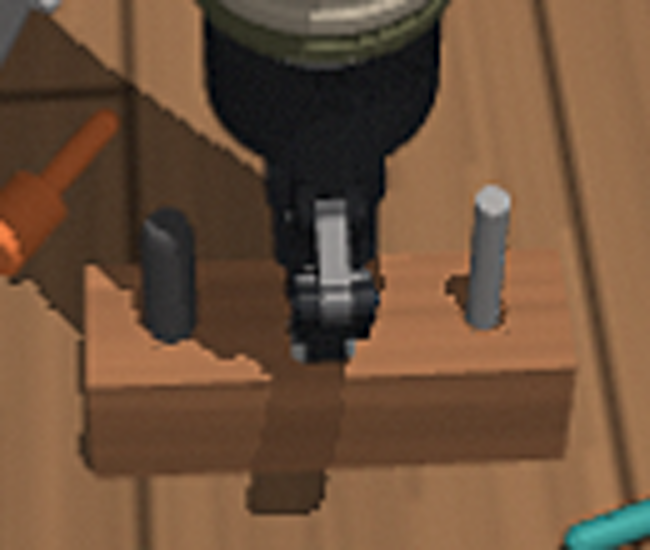

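```bash
python3 -m inch '[[[0,0,0],[-10,0,0],0.85],[[0,0,0],[-40,0,0],0.85],[[0,0,0],[-80,0,0],0.85],[[0,0,0],[-130,0,0],0.85],[[0,0,0],[-180,0,0],0.85],[[0,0,0],[-230,0,0],0.85],[[0,0,0],[-230,0,0],0.85],[[0,0,0],[-230,0,0],0.85],[[0,0,0],[-230,0,0],0.85]]'
python3 look.py side 8 270 430 220 420 3
python3 st.py "[.5428,.002,.25]"
```

```text
clock: 8.75
position: [0.4898, -0.3244, 0.2505]
ee_rot: [0.5, 0.499, -0.499, 0.502]
ft_force: [-0.6, 0.2, -1.8]
grip_width: 0.282
t 8.8 p [ 0.4899 -0.3245  0.2506] z [ 0.002 -1.     0.003] x [ 0.004 -0.003 -1.   ] yaw -89.91 f [-0.25 -0.08 -1.91] g 0.282 q [-0.19  0.28  0.86  1.52 -0.21  1.44 -0.89]
shift mm [-2.000e-01  5.340e+01 -3.264e+02]
```

View pics/side8.png

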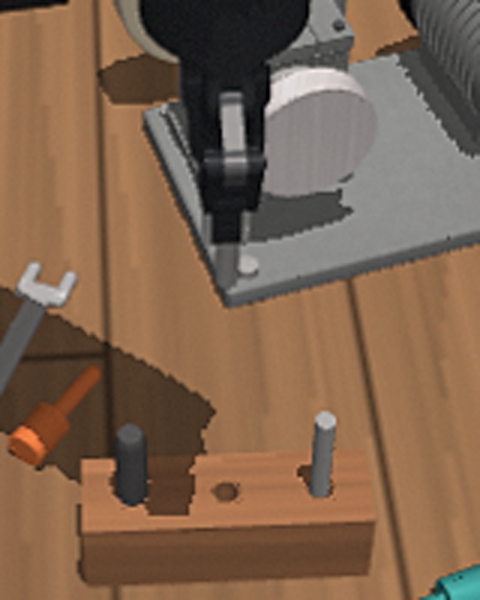

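```bash
python3 -m inch '[[[0,0,0],[0,53,-326],0.85],[[0,0,0],[0,53,-326],0.85],[[0,0,0],[0,53,-326],0.85],[[0,0,0],[0,53,-326],0.85],[[0,0,0],[0,53,-326],0.85],[[0,0,0],[0,53,-326],0.85],[[0,0,0],[0,53,-326],0.85],[[0,0,0],[0,53,-326],0.85],[[0,0,0],[0,53,-326],0.85]]'
python3 look.py side 9 300 420 120 250 4.6
python3 look.py top 9 240 380 130 290 3.7
python3 st.py "[.5428,.002,.25]" -90
```

```text
clock: 9.93
position: [0.5422, -0.0003, 0.2499]
ee_rot: [0.501, 0.498, -0.5, 0.502]
ft_force: [0.0, -0.8, -2.2]
grip_width: 0.283
t 10.025 p [5.423e-01 4.000e-04 2.499e-01] z [-0.    -1.     0.003] x [ 0.004 -0.003 -1.   ] yaw -90.02 f [ 0.05 -0.6  -1.81] g 0.287 q [-0.69  0.12  0.67  1.63 -0.07  1.42 -1.59]
shift mm [-0.1  0.5 -1.6]
turn [-0.02  0.19 -0.25]
```

View pics/side9.png

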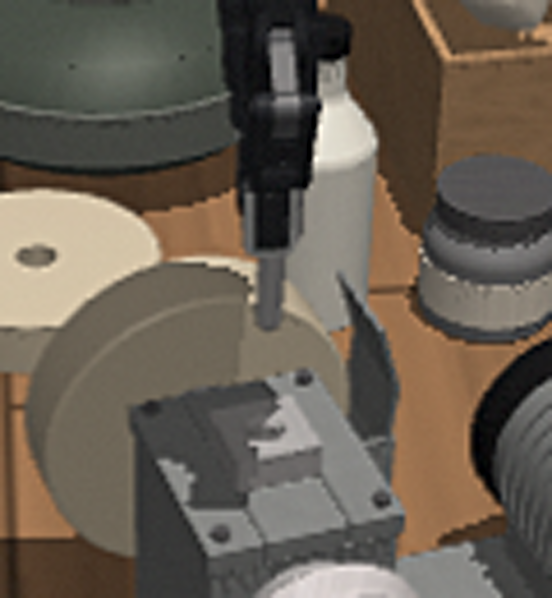

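View pics/top9.png

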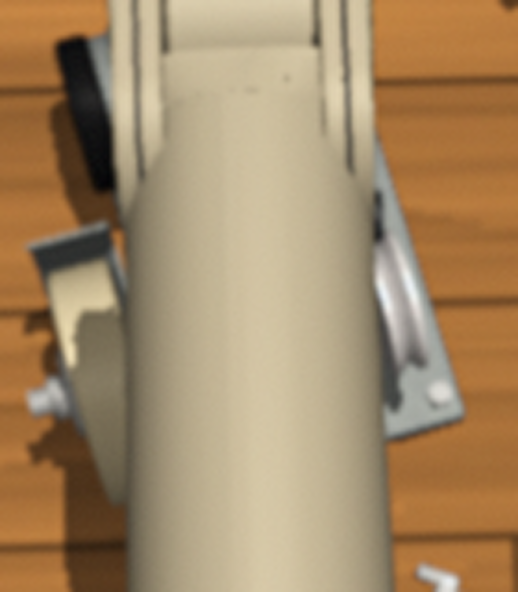

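```bash
python3 - <<'E'
from h import *
c=load("side","9");W=cloud(c)
g=c["pixels"].mean(-1)
for v in range(174,195): print(v,g[v,350:368].astype(int),W[v,358].round(4))
print(proj(c,[[.5423,.0004,.2882],[.5423,.0004,.2402],[.5428,.002,.181]]))
E
```

```text
174 [114 115 121 100  95  65  60  63  62  61  77  78  93 110 132 135 135 138] [ 0.5415 -0.0189  0.2905]
175 [118 119 116 107  98  98  95  99  99  98  94  88 107 130 135 134 136 138] [ 0.5412 -0.0221  0.2904]
176 [182 174 147 138 131 113  79  77  89  88  84  81 123 133 133 135 138 136] [ 0.5432 -0.0054  0.2768]
177 [191 190 188 186 189 153  90  79  86  90  84  79 122 131 134 137 136 138] [ 0.5431 -0.0073  0.2758]
178 [169 186 188 186 186 161  97  79  87  90  84  78 122 132 132 135 138 137] [ 0.5432 -0.0067  0.273 ]
179 [ 81  74 166 184 190 138  80  80  87  87  82  76 120 131 134 134 138 137] [ 0.5431 -0.0078  0.2714]
180 [ 91  85  79  70 175 143  83  81  88  87  82  79 123 130 131 134 137 139] [ 0.5432 -0.0078  0.2691]
181 [ 93  91  90  80 173 145  86  80  89  88  78 106 149 137 132 134 136 139] [ 0.5433 -0.0073  0.2664]
182 [ 92  92  90  85  77 116  88  82  88  87  77 103 155 152 135 135 137 140] [ 0.5436 -0.0059  0.263 ]
183 [ 93  94  91  87 103 124  89  82  89  88  77 103 158 160 144 136 135 141] [ 0.5437 -0.0052  0.2602]
184 [104 104 101  93 190 155  90  83  89  87  75 101 158 161
[... 462 characters left out ...]
9 [ 99  99  98 114 122  97  83  85  91  84  89  96 112 100 104 120 144 159] [ 0.5438 -0.0076  0.2475]
190 [100  99 100 114 120  94  81  84  87  80  91 115 119 118 100 109 112 129] [ 0.544  -0.0064  0.2442]
191 [100  99  96 113 117 119  97  76  70  78  96 114 115 116 117 117 113 111] [ 0.5441 -0.0061  0.2416]
192 [ 99  99  98 113 119 117 119 110 107 117 120 118 116 116 116 115 115 115] [0.5563 0.0946 0.1669]
193 [100  99 100 113 118 117 116 118 117 117 115 115 117 116 116 116 116 116] [0.5567 0.0972 0.1623]
194 [100  98 113 117 116 116 115 115 117 116 116 115 114 118 114 115 115 116] [0.5567 0.0964 0.1601]
[[357.36254552 169.45317147]
 [356.75001311 189.72372485]
 [356.19781651 212.68426334]]
```

```bash
python3 -m inch '[[[0,0,0],[20,0.6,-1.7],0.85],[[0,0,0],[45,0.6,-1.7],0.85],[[0,0,0],[54,0.6,-1.7],0.85],[[0,0,0],[54,0.6,-1.7],0.85],[[0,0,0],[54,0.6,-1.7],0.85]]'
python3 look.py side 10 320 400 150 240 6.5
python3 st.py "[.5429,.0021,.195]" -90
```

```text
clock: 10.65
position: [0.5437, 0.0017, 0.1969]
ee_rot: [0.501, 0.498, -0.499, 0.502]
ft_force: [0.2, 0.8, -1.5]
grip_width: 0.284
t 10.7 p [0.5437 0.0018 0.1968] z [-0.001 -1.     0.003] x [ 0.006 -0.003 -1.   ] yaw -90.03 f [ 0.03 -0.06 -1.74] g 0.284 q [-0.68  0.15  0.66  1.71 -0.09  1.31 -1.57]
shift mm [ 1.8 -0.8 -0.3]
turn [-0.03  0.17 -0.33]
```

View pics/side10.png

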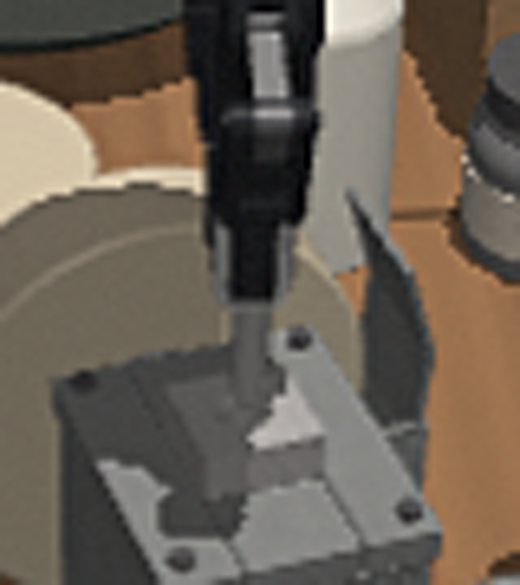

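```bash
python3 -m inch '[[[0,0,0],[0,-1,0],0.85],[[0,0,0],[4,-1,0],0.85],[[0,0,0],[8,-1,0],0.85],[[0,0,0],[12,-1,0],0.85],[[0,0,0],[16,-1,0],0.85],[[0,0,0],[16,-1,0],0.85]]'
python3 st.py "[.5429,.0021,.195]" -90
python3 look.py side 11 320 400 150 240 6.5
```

```text
clock: 11.45
position: [0.5426, 0.0031, 0.1802]
ee_rot: [0.501, 0.498, -0.499, 0.502]
ft_force: [-0.2, 4.3, -3.5]
grip_width: 0.281
t 11.45 p [0.5426 0.0031 0.1802] z [ 0.001 -1.     0.002] x [ 0.005 -0.002 -1.   ] yaw -89.96 f [-0.17  4.27 -3.52] g 0.281 q [-0.68  0.16  0.66  1.73 -0.1   1.27 -1.57]
shift mm [-14.7   0.4   1. ]
turn [ 0.04  0.1  -0.3 ]
```

View pics/side11.png

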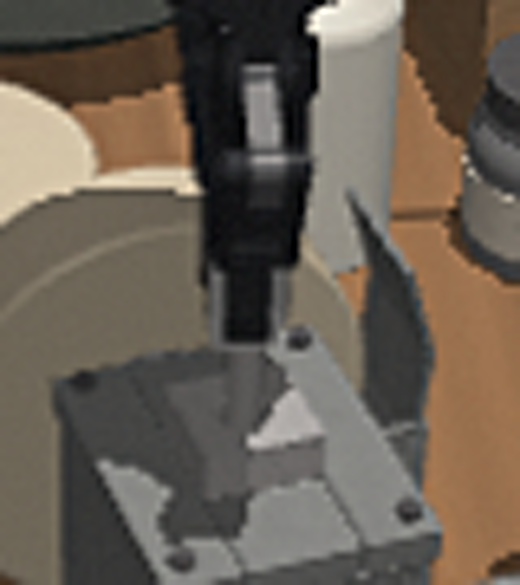

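```bash
python3 -m inch '[[[0,0,0],[0,0,-1],0.85],[[0,0,0],[4,0,-1],0.85],[[0,0,0],[8,0,-1],0.85],[[0,0,0],[12,0,-1],0.85],[[0,0,0],[16,0,-1],0.85],[[0,0,0],[18,0,-1],0.85],[[0,0,0],[18,0,-1],0.85]]'
python3 st.py
```

```text
clock: 12.38
position: [0.5426, 0.004, 0.1621]
ee_rot: [0.501, 0.498, -0.499, 0.502]
ft_force: [0.3, -0.7, -2.3]
grip_width: 0.28
t 12.375 p [0.5426 0.004  0.1621] z [ 0.001 -1.     0.002] x [ 0.005 -0.002 -1.   ] yaw -89.96 f [ 0.34 -0.7  -2.29] g 0.28 q [-0.68  0.18  0.66  1.76 -0.11  1.24 -1.56]
```

```bash
python3 -m inch '[[[0,0,0],[2,0,0],0.85],[[0,0,0],[3.5,0,0],0.85],[[0,0,0],[4,0,0],0.85],[[0,0,0],[4,0,0],0.85]]'
python3 st.py
```

```text
clock: 12.88
position: [0.5426, 0.004, 0.1581]
ee_rot: [0.501, 0.498, -0.499, 0.502]
ft_force: [-0.1, -0.6, -1.7]
grip_width: 0.282
t 12.875 p [0.5426 0.004  0.1581] z [ 0.001 -1.     0.002] x [ 0.005 -0.002 -1.   ] yaw -89.96 f [-0.13 -0.59 -1.66] g 0.282 q [-0.68  0.18  0.66  1.76 -0.12  1.23 -1.56]
```

Almost on the ring. One more 2 mm step, then open gently.

```bash
python3 -m inch '[[[0,0,0],[1,0,0],0.85],[[0,0,0],[1.5,0,0],0.85],[[0,0,0],[1.5,0,0],0.85]]'
python3 -m inch '[[[0,0,0],[0,0,0],0.65],[[0,0,0],[0,0,0],0.45],[[0,0,0],[0,0,0],0.35],[[0,0,0],[0,0,0],0.35],[[0,0,0],[0,0,0],0.35]]'
python3 look.py side 12 320 400 150 240 6.5; python3 st.py
```

```text
clock: 13.25
position: [0.5428, 0.004, 0.1568]
ee_rot: [0.501, 0.498, -0.499, 0.502]
ft_force: [-0.3, 0.2, 1.0]
grip_width: 0.28
clock: 13.88
position: [0.5428, 0.004, 0.1568]
ee_rot: [0.501, 0.498, -0.499, 0.502]
ft_force: [0.4, -0.2, -0.9]
grip_width: 0.652
t 13.925 p [0.5428 0.0041 0.1568] z [ 0.001 -1.     0.002] x [ 0.005 -0.002 -1.   ] yaw -89.96 f [ 0.2  -0.31 -0.11] g 0.649 q [-0.67  0.18  0.66  1.76 -0.12  1.23 -1.56]
```

View pics/side12.png

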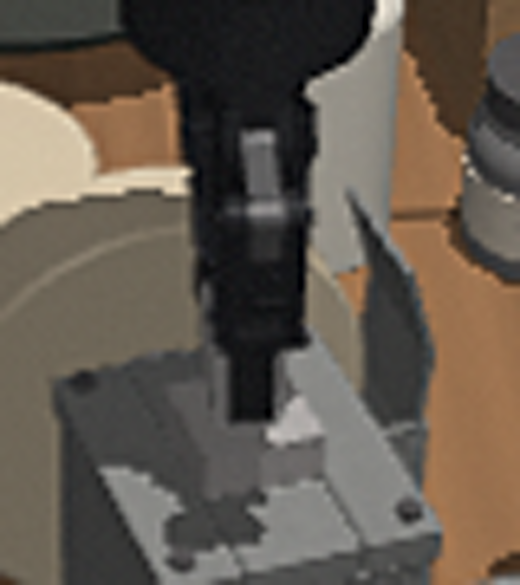

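The pin met the ring at exactly the expected height and is released. I'll raise the hand and check it.

```bash
python3 -m inch '[[[0,0,0],[-10,0,0],0.35],[[0,0,0],[-40,0,0],0.35],[[0,0,0],[-80,0,0],0.35],[[0,0,0],[-100,0,0],0.35],[[-14,0,0],[-100,0,-50],1],[[-14,0,0],[-100,-30,-100],1],[[-14,0,0],[-100,-30,-100],1],[[-14,0,0],[-100,-30,-100],1],[[-14,0,0],[-100,-30,-100],1]]' 20
python3 look.py side 13 290 420 130 260 4.5; python3 st.py "[.5170,.1058,.185]" -75.8
python3 - <<'E'
from h import *
c=load("side","13");W=cloud(c)
m=np.all(np.abs(W-[.543,.002,.22])<[.025,.025,.035],-1);P=W[m];print(len(P),P[:,2].max(), P[P[:,2]>.2].mean(0))
print(proj(c,[[.543,.002,.227],[.5170,.1058,.195]]))
E
```

```text
clock: 15.05
position: [0.5127, 0.1028, 0.2568]
ee_rot: [0.437, 0.555, -0.435, 0.559]
ft_force: [-0.2, 0.2, 0.1]
grip_width: 0.004
t 15.1 p [0.5127 0.1029 0.2567] z [ 0.24  -0.971  0.003] x [ 0.006 -0.002 -1.   ] yaw -76.1 f [-0.14  0.57 -0.09] g -0.0 q [-0.82  0.06  0.56  1.66 -0.03  1.43 -1.58]
shift mm [71.8  4.5 -2. ]
turn [-0.3   0.19 -0.29]
227 0.22945086035828846 [ 0.54214476 -0.00350856  0.21756066]
[[356.85364825 194.61612703]
 [340.03832138 179.3868061 ]]
```

View pics/side13.png

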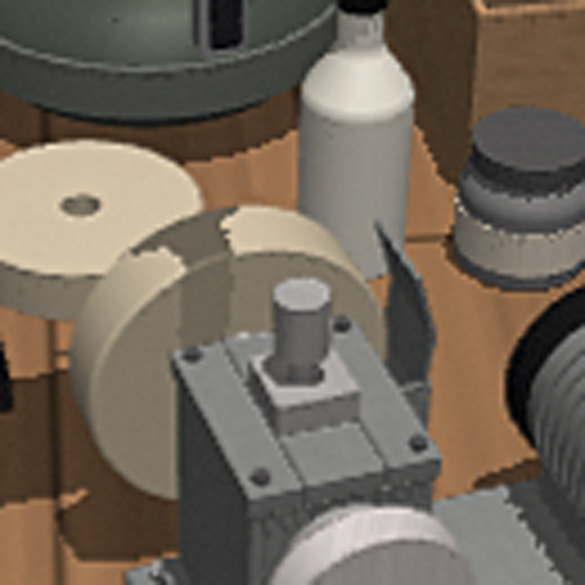

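```bash
python3 - <<'E'
from h import *
c=load("side","13");W=cloud(c)
for v in range(134,143): print(v,W[v,[336,339,342]].round(3).tolist())
for z in(.29,.295,.3,.305,.31): print(z,proj(c,[.5127+.003,.1029-.0145,z]))
E
```

```text
134 [[0.507, 0.093, 0.316], [0.513, 0.091, 0.316], [0.519, 0.091, 0.316]]
135 [[0.507, 0.089, 0.315], [0.513, 0.088, 0.316], [0.519, 0.09, 0.314]]
136 [[0.507, 0.093, 0.311], [0.513, 0.089, 0.313], [0.519, 0.092, 0.311]]
137 [[0.507, 0.088, 0.311], [0.513, 0.089, 0.31], [0.519, 0.089, 0.31]]
138 [[0.507, 0.091, 0.307], [0.513, 0.09, 0.308], [0.519, 0.09, 0.307]]
139 [[0.507, 0.096, 0.302], [0.513, 0.09, 0.305], [0.519, 0.089, 0.306]]
140 [[0.507, 0.094, 0.301], [0.513, 0.091, 0.303], [0.52, 0.096, 0.3]]
141 [[0.507, 0.095, 0.298], [0.514, 0.095, 0.298], [0.52, 0.098, 0.296]]
142 [[0.507, 0.094, 0.296], [0.542, 0.473, 0.075], [0.551, 0.473, 0.075]]
0.29 [[340.2514603  145.88150589]]
0.295 [[340.26256761 143.76556944]]
0.3 [[340.27370158 141.63757673]]
0.305 [[340.28486197 139.49744054]]
0.31 [[340.29604856 137.34507308]]
```

```bash
python3 -m inch '[[[0,0,0],[40,4.5,-2],1],[[0,0,0],[80,4.5,-2],1],[[0,0,0],[94,4.5,-2],1],[[0,0,0],[94,4.5,-2],1],[[0,0,0],[94,4.5,-2],1],[[0,0,0],[94,4.5,-2],1]]'
python3 st.py
python3 -m inch '[[[0,0,0],[2,0,0],1],[[0,0,0],[4,0,0],1],[[0,0,0],[5,0,0],1],[[0,0,0],[5,0,0],1]]'; python3 st.py;python3 look.py side 14 290 420 130 260 4.5
```

```text
clock: 15.85
position: [0.5179, 0.1059, 0.164]
ee_rot: [0.437, 0.554, -0.435, 0.559]
ft_force: [0.3, 1.0, 0.4]
grip_width: -0.004
t 15.85 p [0.5179 0.1059 0.164 ] z [ 0.24  -0.971  0.003] x [ 0.008 -0.001 -1.   ] yaw -76.11 f [0.32 0.98 0.43] g -0.004 q [-0.8   0.13  0.56  1.79 -0.07  1.23 -1.55]
clock: 16.35
position: [0.5178, 0.1059, 0.1589]
ee_rot: [0.437, 0.555, -0.435, 0.559]
ft_force: [0.2, 0.2, 0.2]
grip_width: -0.001
t 16.35 p [0.5178 0.1059 0.1589] z [ 0.24  -0.971  0.003] x [ 0.007 -0.001 -1.   ] yaw -76.1 f [0.2  0.17 0.21] g -0.001 q [-0.8   0.14  0.56  1.79 -0.07  1.22 -1.55]
```

View pics/side14.png

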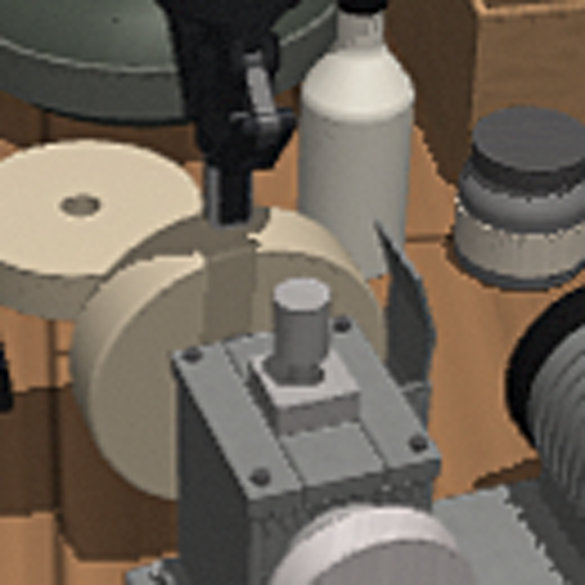

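Closed tips hang a few mm over mid-tread, at crop (228,222). The pin is still up. I'll feel for the felt in 1 mm steps.

```bash
cat > f.py <<'E'
from workcell import readout,camera
import numpy as np
F=[];
for i in range(4):
    o=readout.get_obs();F.append(o["ft_force"]);camera("side")
print(np.mean(F,0).round(2),np.round(o["position"],4),round(o["clock"],2))
E
python3 -m inch '[[[0,0,0],[1,0,0],1],[[0,0,0],[2,0,0],1],[[0,0,0],[2,0,0],1]]';python3 f.py
python3 -m inch '[[[0,0,0],[1,0,0],1],[[0,0,0],[2,0,0],1],[[0,0,0],[2,0,0],1]]';python3 f.py
```

```text
clock: 16.77
position: [0.5178, 0.1059, 0.1569]
ee_rot: [0.437, 0.555, -0.435, 0.559]
ft_force: [-0.2, 0.2, -0.2]
grip_width: 0.003
[-0.15 -0.27  0.23] [0.5178 0.1058 0.157 ] 16.93
clock: 17.35
position: [0.518, 0.1059, 0.1551]
ee_rot: [0.437, 0.554, -0.434, 0.559]
ft_force: [-1.6, 0.2, 2.2]
grip_width: 0.0
[-0.4  -0.11  1.9 ] [0.518  0.1059 0.1551] 17.5
```

```bash
python3 -m inch '[[[0,0,0],[0.2,5,0],1],[[0,0,0],[0.2,10,0],1],[[0,0,0],[0.3,15,0],1],[[0,0,0],[0.7,20,0],1],[[0,0,0],[1.4,25,0],1],[[0,0,0],[2.4,30,0],1]]';python3 st.py; python3 look.py side 15 290 420 130 260 4.5; python3 f.py
```

```text
clock: 18.3
position: [0.5474, 0.113, 0.1527]
ee_rot: [0.437, 0.554, -0.435, 0.559]
ft_force: [0.2, 0.5, -0.4]
grip_width: 0.0
t 18.3 p [0.5474 0.113  0.1527] z [ 0.24  -0.971  0.003] x [ 0.008 -0.001 -1.   ] yaw -76.11 f [ 0.2   0.48 -0.36] g 0.0 q [-0.78  0.22  0.56  1.73 -0.12  1.22 -1.51]
[-0.63 -0.12 -0.12] [0.5471 0.1129 0.1527] 18.5
```

View pics/side15.png

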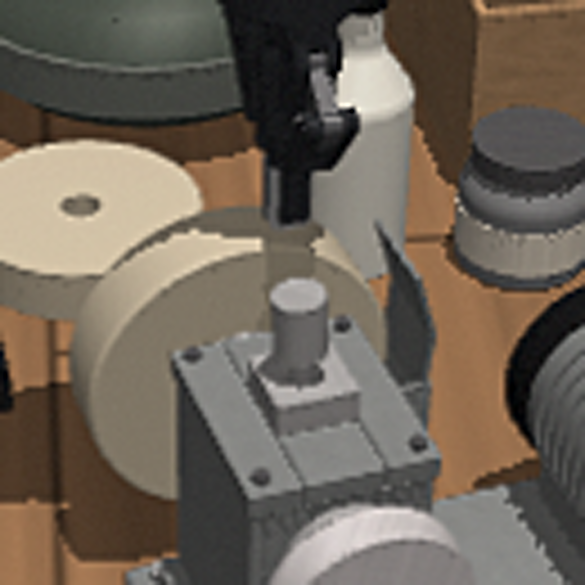

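```bash
python3 -m inch '[[[0,0,0],[-8,0,0],1],[[0,0,0],[-10,-30,0],1],[[0,0,0],[-8,-58,0],1],[[0,0,0],[-2,-58,0],1],[[0,0,0],[-1,-58,0],1],[[0,0,0],[-1,-58,0],1]]';python3 f.py
python3 -m inch '[[[0,0,0],[0.5,0,0],1],[[0,0,0],[1,0,0],1],[[0,0,0],[1,0,0],1]]';python3 f.py
```

```text
clock: 19.3
position: [0.4913, 0.0992, 0.1535]
ee_rot: [0.437, 0.554, -0.435, 0.559]
ft_force: [0.7, -0.2, -0.1]
grip_width: -0.0
[-0.03 -0.11  0.3 ] [0.4911 0.0991 0.1535] 19.45
clock: 19.88
position: [0.4911, 0.099, 0.1525]
ee_rot: [0.437, 0.554, -0.435, 0.559]
ft_force: [-0.3, 0.2, 0.4]
grip_width: -0.0
[-0.35 -0.03  1.08] [0.4911 0.099  0.1525] 20.02
```

```bash
python3 -m inch '[[[0,0,0],[-1.2,6.5,0],1],[[0,0,0],[-2.1,13.5,0],1],[[0,0,0],[-2.4,20.5,0],1],[[0,0,0],[-2.4,27.5,0],1]]';python3 f.py;python3 look.py side 16 290 420 130 260 4.5;python3 st.py
```

```text
clock: 20.58
position: [0.5183, 0.1061, 0.1551]
ee_rot: [0.437, 0.554, -0.435, 0.559]
ft_force: [-1.3, 1.8, 2.3]
grip_width: -0.001
[-0.68  1.88  2.43] [0.5182 0.1059 0.1551] 20.73
t 20.825 p [0.5179 0.1058 0.1551] z [ 0.24  -0.971  0.003] x [ 0.008 -0.001 -1.   ] yaw -76.12 f [0.49 1.32 1.99] g 0.002 q [-0.81  0.14  0.57  1.8  -0.08  1.22 -1.55]
```

View pics/side16.png

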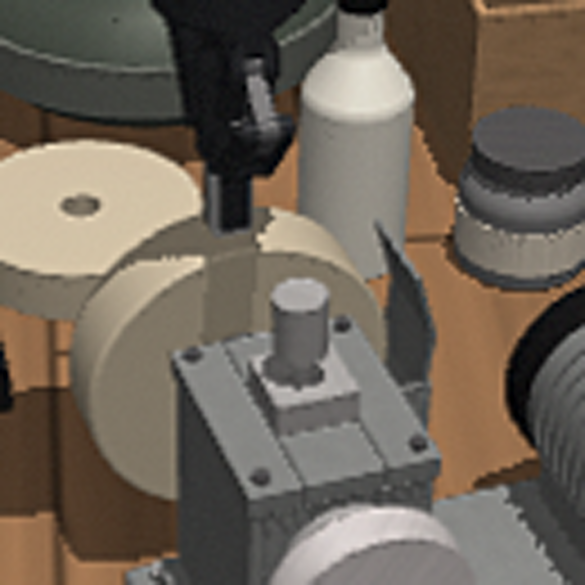

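```bash
cat > k.py <<'E'
from h import *
from workcell import camera,readout
c=camera("side");W=cloud(c);np.savez("last.npz",**c)
P=W[np.all(np.abs(W-[.543,-.001,.215])<[.016,.016,.03],-1)]
o=readout.get_obs()
print("knob top z",np.percentile(P[:,2],95).round(4),"F",np.round(o["ft_force"],1),"p",np.round(o["position"],4),o["clock"])
E
python3 -m inch '[[[0,0,0],[0.1,7,0],1],[[0,0,0],[0.45,14,0],1],[[0,0,0],[1.5,21,0],1],[[0,0,0],[3.1,28,0],1]]';python3 k.py
python3 -m inch '[[[0,0,0],[-8,0,0],1],[[0,0,0],[-11,-28,0],1],[[0,0,0],[-8,-56,0],1],[[0,0,0],[-1.5,-56,0],1],[[0,0,0],[-0.5,-56,0],1],[[0,0,0],[-0.3,-56,0],1]]';python3 k.py;python3 f.py
```

```text
clock: 21.32
position: [0.5457, 0.1129, 0.1523]
ee_rot: [0.437, 0.554, -0.434, 0.559]
ft_force: [-0.8, 1.9, 3.1]
grip_width: -0.001
knob top z 0.2265 F [0.2 1.8 2.5] p [0.5463 0.1131 0.152 ] 21.375
clock: 22.12
position: [0.4925, 0.0995, 0.1521]
ee_rot: [0.437, 0.554, -0.434, 0.56]
ft_force: [-0.8, -1.7, 4.1]
grip_width: -0.0
knob top z 0.2265 F [-1.3 -0.5  4.7] p [0.4925 0.0995 0.1521] 22.175
[-1.32 -0.96  3.84] [0.4924 0.0995 0.1521] 22.32
```

```bash
python3 -m inch '[[[0,0,0],[-1.4,6,0],1],[[0,0,0],[-2.3,13,0],1],[[0,0,0],[-2.6,20,0],1],[[0,0,0],[-2.6,26,0],1]]';python3 k.py
python3 -m inch '[[[0,0,0],[0.1,7,0],1],[[0,0,0],[0.45,14,0],1],[[0,0,0],[1.5,21,0],1],[[0,0,0],[3.0,28,0],1]]';python3 k.py
```

```text
clock: 22.88
position: [0.5181, 0.1062, 0.1548]
ee_rot: [0.437, 0.554, -0.434, 0.56]
ft_force: [-0.5, 1.2, 3.9]
grip_width: 0.001
knob top z 0.2265 F [-1.1  0.6  3.5] p [0.5186 0.1064 0.1549] 22.925
clock: 23.42
position: [0.5464, 0.1134, 0.152]
ee_rot: [0.437, 0.554, -0.434, 0.56]
ft_force: [-0.7, 1.5, 3.5]
grip_width: -0.001
knob top z 0.2266 F [0.4 2.1 3.2] p [0.5469 0.1137 0.1518] 23.475
```

```bash
python3 -m inch '[[[0,0,0],[-8,0,0],1],[[0,0,0],[-11,-28,0.5],1],[[0,0,0],[-8,-56,0.5],1],[[0,0,0],[-1.5,-56,0.5],1],[[0,0,0],[-0.7,-56,0.5],1],[[0,0,0],[-0.7,-56,0.5],1]]';python3 k.py
python3 -m inch '[[[0,0,0],[-1.4,6,0],1],[[0,0,0],[-2.2,13,0],1],[[0,0,0],[-2.5,20,0],1],[[0,0,0],[-2.5,26,0],1]]';python3 k.py
python3 -m inch '[[[0,0,0],[0.1,7,0],1],[[0,0,0],[0.45,14,0],1],[[0,0,0],[1.5,21,0],1],[[0,0,0],[3.0,28,0],1]]';python3 k.py
```

```text
clock: 24.22
position: [0.4932, 0.0996, 0.1523]
ee_rot: [0.437, 0.554, -0.434, 0.56]
ft_force: [-1.3, -1.1, 4.1]
grip_width: -0.002
knob top z 0.2268 F [-1.4 -1.5  3.9] p [0.4933 0.0996 0.1523] 24.275
clock: 24.78
position: [0.519, 0.1063, 0.155]
ee_rot: [0.437, 0.554, -0.434, 0.56]
ft_force: [-0.7, 2.6, 3.0]
grip_width: 0.002
knob top z 0.2128 F [-1.2  1.5  2.7] p [0.5195 0.1064 0.155 ] 24.825
clock: 25.32
position: [0.5473, 0.1132, 0.1521]
ee_rot: [0.437, 0.553, -0.434, 0.561]
ft_force: [-0.6, -0.3, 3.0]
grip_width: -0.005
knob top z 0.2131 F [-0.9 -1.   2.5] p [0.5478 0.1134 0.1519] 25.375
```

Knob top went from 0.2265 to 0.213, so the pin dropped fully home. The rest of that stroke only slid over the felt at about 3 N. I'll lift off and verify.

```bash
python3 -m inch '[[[0,0,0],[-10,0,0],1],[[0,0,0],[-50,0,0],1],[[0,0,0],[-100,0,0],1],[[0,0,0],[-150,-20,-30],1],[[0,0,0],[-150,-40,-90],1],[[0,0,0],[-150,-60,-150],1],[[0,0,0],[-150,-60,-150],1],[[0,0,0],[-150,-60,-150],1],[[0,0,0],[-150,-60,-150],1]]';python3 k.py
python3 look.py side 20 290 420 130 260 4.5; python3 look.py side 21 0 640 0 480 1; python3 st.py
```

```text
clock: 26.5
position: [0.4524, 0.2435, 0.3008]
ee_rot: [0.438, 0.553, -0.434, 0.56]
ft_force: [0.5, -0.9, 0.3]
grip_width: -0.004
knob top z 0.2132 F [-0.9  0.2  0.4] p [0.4524 0.2435 0.3007] 26.55
t 26.65 p [0.4522 0.2439 0.3006] z [ 0.24  -0.971  0.005] x [ 0.011 -0.003 -1.   ] yaw -76.14 f [ 0.14 -0.35  0.03] g 0.006 q [-1.03  0.02  0.45  1.6  -0.    1.51 -1.91]
```

View pics/side20.png

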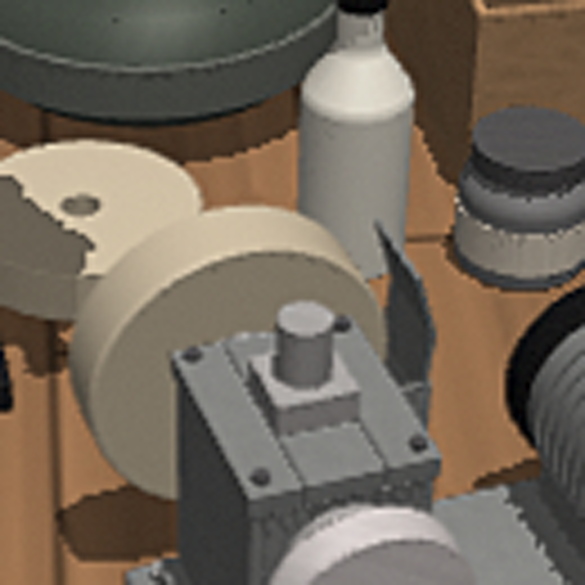

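View pics/side21.png

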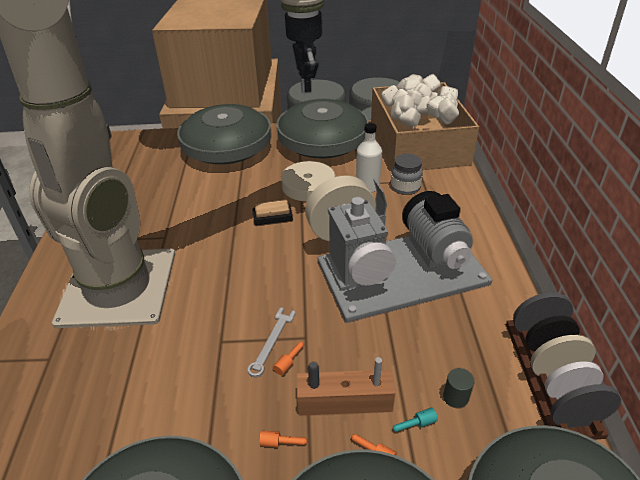

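The knob now sits on the bush with no gap (crop (303,360)). Bystanders look unmoved, and the hand is clear in the air at side (305,80).

```bash
python3 -c "
from workcell import manip; print(manip.hand_in())"
```

```text
the job is handed in; nothing more can be done
None
```

The spindle is locked. I took the steel pin from the block's middle hole, stood it in the bush and let go, then turned the felt with closed fingertips until the pin dropped home. I handed the job in at about 26.7 s.

**Last checks**
- **Pin:** the knob's top went from z = 0.2265 to 0.213 m, which is the fully home height. The picture shows the knob sitting on the bush with no gap.
- **Hand:** it is clear of everything and the force reads about 0.
- **Bystanders:** the tommy bar, punch, spare felt, spray, rubbing block and spanner look unmoved.

**What disagreed or was not ideal**
- **TCP reading:** the reported TCP lay about 42–45 mm beyond the fingertips seen in the camera, so I went by camera and touch for heights.
- **After the drop:** I ran one more light half-stroke before noticing the pin had fallen. The fingertips slid over the locked felt at about 3 N. Contact forces on the felt stayed under about 5 N in every reading.
- **Decoys:** the four loose orange and turquoise ones toppled within the first 2.6 s. The hand was at z ≥ 0.22 by then, so it had not come near them.

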